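# Take the spring clips off the brush rack

### The arm

A 7-joint arm with a two-finger parallel gripper is mounted at the origin on the work surface. World frame = base frame: x ahead of the robot, y to its left, z up, the work surface at z = 0. Lengths are in m, angles in rad, forces in N, time in s.
With the tool pointing down it reaches from about 0.425 to 0.95 m from the base axis. Payload 4.7 kg.
Tool frame: the origin (TCP) lies on the centre line of the jaws, within the pads' length; the fingertips stand 17 mm ahead of it and the grasp point (between the pads) lies 2 mm behind it; x points along the fingers, y is the direction in which the jaws open and shut, and the axes are right-handed (so a half turn about x gives the same grasp; the last joint's range is limited). The gripper opens to 87 mm and grips with 3 to 60 N. Pads are 19 mm wide; open, the fingers measure 117 mm over their backs; the gripper's body (75 mm by 190 mm) begins 51 mm behind the grasp point.
Start: joints at [-1.281, 0.469, -0.049, 1.532, 0.024, 1.141, -0.082], TCP at [0.212, 0.641, 0.204] pointing down, gripper open.
Joint ranges: [-2.59, 2.59], [-0.33, 1.99], [-1.39, 1.29], [0.1, 2.45], [-1.04, 4.18], [0.21, 1.99], [-2.66, 2.66]. Speed limits (rad/s): [2.57, 2.57, 3.14, 3.14, 3.14, 3.14, 3.14].

### API

Orientations are given as a rotation vector (axis times angle).
In Python, from cell import ctrl gives the robot as it stands.
- The arm moves only by the shell command python3 -m jog 'ROWS' [FORCE]. ROWS is a JSON object of lists of equal length, an entry for each row: "offset": the shift along the tool's x, y, z in mm, a list of three; "turn": the turn about the tool's x in rad; "fingers": the opening, from 0 (shut) to 1 (fully open). In form: {"offset": [[x, y, z], ...], "turn": [turn, ...], "fingers": [fingers, ...]}. A call has 1 to 8 rows; each row is the pose to reach, as a shift and turn from the pose commanded when the call began, along the tool's axes at that moment; what a row does not reach only later rows make up. A row lasts 1/8 s, in which the tool goes at most 62.5 mm and 10.7 degrees, less where a joint would pass 70% of its speed; a pose out of reach is approached as far as the arm can. A call with a gripper value outside its range is refused whole. The fingers move at their own pace and stop on an object; FORCE is the grip in N (left out, the last holds). Time passes only in rows, so rows that repeat a pose let the fingers close. It gives the time, the measured TCP pose, the force and the opening at its end, in the units of the state.
- ctrl.get_state(): the state, without advancing time (a new reading comes with each control period).
- ctrl.capture(name): name is "scene" or "top" or "wrist"; returns (picture, depth): 400x640x3 uint8, red, green, blue; 400x640 float32, m along the optical axis (not along the pixel's ray), 0 where there is no reading.
- ctrl.get_calibration(name): a dict with "K" (3x3 intrinsics, pixels), "rvec" (rotation vector, rad) and "tvec" (3), from world to camera coordinates, as OpenCV has them. Camera axes: x right, y down, z forward; pixel columns grow to the right and rows downward; lengths in m; the calibration is good to about 2 mm. A picture is of the moment at which its call begins: read the wrist's pose just before it. get_calibration takes no time and is no camera call; for the wrist camera it gives the pose at the moment of the call.
- ctrl.finish_job(): hands the job in, once; it reports no verdict.
The state is a dict: "t": time; "qpos": joint angles; "qvel": joint speeds; "joint_efforts": joint torques, N m; "eef_pos": TCP position; "orientation": TCP orientation; "ft_force": force on the tool from outside, world axes, zero at the start; "torque": the same for the moment, N m; "gripper_width": finger opening in m.
Only numpy, scipy, OpenCV 4.12 (cv2) and the standard library are available. Lean on these libraries where they do the work, as an engineer would, in place of code of your own. Each camera call takes 0.05 s, during which the arm holds its last target. There are 200 camera calls.

### The job

First turn the dial of the brush drive until its pointer stands at the red mark. Then free every spring clip on the brush rack by sliding the wedge along the top of its pin, under the clip's bridge, until the jaws spread and the clip rides up off the pin (never pull or touch a clip with the fingers while it still grips its pin), and collect the freed clips in the blue tray. At the end the wedge lies flat on its green mat again, the pointer is still at the mark, and the cup, bottle, cork block and screwdriver have been left alone.

Things in the scene. Friction and masses are not known exactly. Their poses are not given: they have to be found in the camera images.
- rack: green brush rack, fixed, 350 mm wide. Four level round steel pins, 24 mm thick, at y = -135, -45, 45, 135 mm, axis 85 mm above the bench (tops at 97 mm), free ends towards the robot at x = -42 mm. Origin on the bench below the middle of the row of clip seats (x = 0), x along the pins towards the brushes, z up. Behind each seat the pin is bare up to a fixed black roller brush, 72 mm thick, from x = 50 mm
- seat1 (a point): point on the pin's axis, at rack y = -135 mm, where the origin of a seated clip1 lies. On every pin the seat lies between two square steel ears (4 mm thick, 48 mm wide, 15 mm before and behind the seat, tops 1 mm below the pin's top): the wedge passes over them, but they keep the clip from sliding along the pin
- seat2 (a point): the same on the pin at y = -45 mm, for clip2
- seat3 (a point): the same on the pin at y = 45 mm, for clip3
- seat4 (a point): the same on the pin at y = 135 mm, for clip4
- clip1: spring clip on its pin at seat1, or absent, 75 g, 46 mm wide (y), 22 mm long (x, along the pin), 67 mm tall. Origin on the pin's axis while seated, z up. Aluminium bridge from z = 17 to 21 mm, so 5 mm free above the pin. On it a yellow tab to hold the freed clip by: 12 mm thick (y), z = 21 to 53 mm. Two sprung jaws at y = +-20 mm hang to z = -14 mm
- clip2: the same at seat2, or absent. The jaws' lips hook under the pin. Raising the bridge 10 to 12 mm with the wedge (a push of about 5 to 20 N) spreads them past the pin; the clip then rests loose astride the pin's top, 13 to 20 mm above its seat height, until picked straight up
- clip3: the same at seat3, or absent
- clip4: the same at seat4, or absent
- wedge: plastic wedge, 160 g, flat on the mat. Origin on its underside below the handle, z up, blade along +x: 24 mm wide, tip at x = 90 mm, 2.5 mm thick, rising evenly to 22 mm at x = 30 mm; body to x = -25 mm. Upright orange handle 24 x 24 mm from z = 22 to 77 mm. In use its underside slides on the pin's top until the origin is about 36 to 38 mm short of the seat
- mat: green mat, fixed, 110 mm (x) by 190 mm (y), 4 mm thick; origin at the centre of its underside. The wedge's place: the handle must stand over it
- tray: blue open tray, loose, 130 (x) x 170 (y) x 40 mm, walls and floor 4 mm; origin at the centre of its underside. It and the dial may change sides
- dial: grey drive unit, fixed box 130 x 150 x 50 mm, dial knob on top at its centre; origin at the centre of its underside
- knob (a joint): angle of the dial knob, rad: grows as it turns clockwise seen from above; stays where it is left; stops at -2.8 and 2.8. Black disc 60 mm in diameter with an upright grip bar 56 mm long (along the pointer's direction), 16 mm thick, from 61 to 93 mm above the bench; starts 0.5 to 2.4 rad counterclockwise of the mark
- pointer (a point): tip of the knob's white pointer: 36 mm from the knob's axis, 62 mm above the bench; turns with the knob
- mark (a point): the red mark on the white ring around the knob: 36 mm from the knob's axis, fixed
- jar: grey cup, 72 mm in diameter, 75 mm high, a bystander: leave it alone; origin at the centre of its underside
- solvent: white bottle with red cap, 60 mm in diameter, 120 mm high, a bystander: leave it alone; origin at the centre of its underside
- cork_block: cork block 100 x 55 x 35 mm, a bystander: leave it alone; origin at the centre of its underside
- driver: green-handled screwdriver, 160 mm long, a bystander: leave it alone; origin at the centre of its underside

How it is judged:
By the outcome, as a careful person would: the job done as asked, in the order asked, and still so for the second after the job is handed in, with the robot touching nothing.
Of clip1, clip2, clip3, clip4 only 3 to 4 are there at a start; the rules pass over those that are not, and their reading is None.
At some moment in a run one of wedge, tray may be knocked a few centimetres aside while the robot is not near it.
Once in a run the grip may slacken for a moment while it holds something.
It also fails if it takes over 210 s, if anything falls off the work surface, if the arm or the gripper's body presses on something with over 40 N, if the wrist force passes 120 N, or if a joint passes its speed limit or range.

## Working session

There is one attempt and no reset: what is moved stays moved. The work goes in short steps, Python scripts to look and compute and a shell command to move; the robot and the scene stay as the last step left them, time stands still between calls to the robot, and variables do not carry over. Pictures are saved under pics/ and viewed, about 12 in all and at most 16, crops included, and the job is handed in when it is done.

```bash
ls; mkdir -p pics; cat > h.py <<'E'
import numpy as np, cv2
from cell import ctrl
R=lambda v: cv2.Rodrigues(np.array(v,float))[0]
def cap(n):
    c=ctrl.get_calibration(n); p,d=ctrl.capture(n); return p,d,c
def cloud(d,c):
    K=np.array(c["K"]); v,u=np.mgrid[:d.shape[0],:d.shape[1]]
    P=np.stack([(u-K[0,2])/K[0,0]*d,(v-K[1,2])/K[1,1]*d,d],-1)
    return (P-np.array(c["tvec"]).ravel())@R(c["rvec"])
def ray(c,u,v,z):
    K=np.array(c["K"]);r=R(c["rvec"]);o=-r.T@np.array(c["tvec"]).ravel()
    w=r.T@np.array([(u-K[0,2])/K[0,0],(v-K[1,2])/K[1,1],1]); return o+w*(z-o[2])/w[2]
def proj(c,P):
    return cv2.projectPoints(np.array(P,float).reshape(-1,3),np.array(c["rvec"],float),np.array(c["tvec"],float),np.array(c["K"],float),None)[0][:,0]
def save(n,p): cv2.imwrite("pics/"+n+".png",p[...,::-1])
E
python3 - <<'E'
from h import *
for n in("scene","top"):
    p,d,c=cap(n); save(n+"0",p); np.savez(n+"0",p=p,d=d,**c)
    r=R(c["rvec"]);print(n,c["K"],-r.T@np.array(c["tvec"]).ravel(), r[2])
s=ctrl.get_state();print(s); print(R(s["orientation"]))
E
```

```text
pics
scene [[451.63285415   0.         313.52546495]
 [  0.         451.63285415 198.4030247 ]
 [  0.           0.           1.        ]] [ 1.30844334 -0.57479346  0.71397196] [-0.68903828  0.48611696 -0.53750958]
top [[446.03986495   0.         318.023665  ]
 [  0.         446.03986495 197.16917691]
 [  0.           0.           1.        ]] [0.32238543 0.00387479 1.38638291] [ 0.14777791  0.00651057 -0.98899914]
{'t': 0.1, 'qpos': array([-1.2808703 ,  0.46939668, -0.04859171,  1.53352781,  0.02407781,
        1.14099114, -0.08231614]), 'qvel': array([ 1.09556459e-03, -2.70263436e-03,  1.61971270e-04, -3.73351140e-03,
       -8.34727242e-04,  1.74187224e-03, -1.36073294e-05]), 'joint_efforts': array([ 8.47234260e-04, -5.09166706e+01, -8.09853198e-02, -2.36829346e+01,
       -6.14172639e-02,  3.43962538e-02,  5.29424278e-05]), 'eef_pos': array([0.21139119, 0.64046919, 0.20329993]), 'orientation': array([ 0.24886445,  1.55651203, -0.25157944]), 'ft_force': array([-0.0020382 , -0.46571384, -1.07567864]), 'torque': array([-0.05036382,  0.02882083, -0.03346228]), 'gripper_width': 0.0867447132518766}
[[-5.07226689e-04  3.13451813e-01  9.49603972e-01]
 [-1.66293909e-03  9.49602517e-01 -3.13452221e-01]
 [-9.99998489e-01 -1.73812490e-03  3.95875318e-05]]
```

View pics/top0.png

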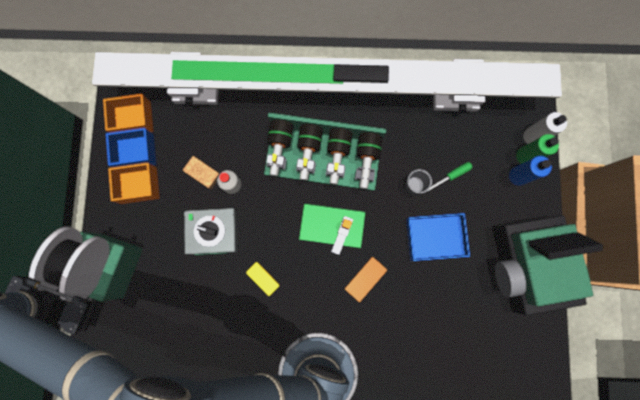

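View pics/scene0.png

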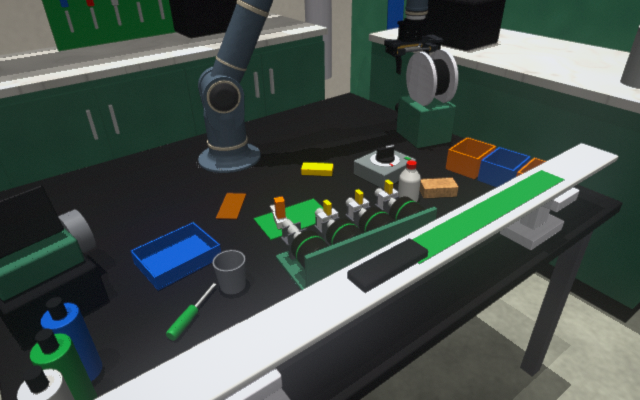

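The top view shows the rack with tabs near (277,160), (305,163) and (335,166), and the right pin at (365,170) seems bare. The dial is at (209,231), the mat at (332,226) with the wedge at (342,235), and the tray at (439,236). The scene view also shows three yellow tabs, at (389,187), (359,197) and (327,208).

```bash
cat > m.py <<'E'
from h import *
def blobs(p,P,m,amin=6):
    n,l,st,ce=cv2.connectedComponentsWithStats(m.astype(np.uint8))
    out=[]
    for i in range(1,n):
        if st[i,4]>=amin:
            q=P[l==i]; out.append((ce[i].round(1),st[i,4],np.median(q,0).round(4),np.percentile(q,3,0).round(3),np.percentile(q,97,0).round(3),l==i))
    return out
def masks(p):
    h=cv2.cvtColor(p,cv2.COLOR_RGB2HSV).astype(int);H,S,V=h[...,0],h[...,1],h[...,2]
    return dict(yellow=(H>20)&(H<33)&(S>120)&(V>90),orange=(H>4)&(H<19)&(S>150)&(V>120),blue=(H>100)&(H<118)&(S>150)&(V>80),
      green=(H>50)&(H<72)&(S>150)&(V>110),red=((H<5)|(H>174))&(S>140)&(V>80),white=(S<50)&(V>150))
E
python3 - <<'E'
from m import *
for n in("top","scene"):
    f=np.load(n+"0.npz");p,d=f["p"],f["d"];c={k:f[k] for k in("K","rvec","tvec")};P=cloud(d,c)
    for k,m in masks(p).items():
        for b in blobs(p,P,m&(P[...,0]<0.95)&(P[...,2]<.3)&(d>0)&(abs(P[...,1])<.6)&(P[...,0]>.2),4): print(n,k,*b[:5])
p=np.load("top0.npz")["p"]
a=cv2.resize(p[105:265,175:395],None,fx=3.6,fy=3.6,interpolation=cv2.INTER_CUBIC);save("crop_top",a)
E
```

```text
top yellow [274.2 157.4] 24 [0.6217 0.1413 0.1375] [0.611 0.136 0.133] [0.631 0.145 0.142]
top yellow [305. 162.] 22 [0.611  0.0523 0.1369] [0.6   0.048 0.129] [0.619 0.055 0.14 ]
top yellow [335.8 165.9] 19 [ 0.6009 -0.0367  0.1387] [ 0.591 -0.04   0.134] [ 0.609 -0.034  0.144]
top yellow [346.9 224. ] 32 [ 0.4403 -0.0746  0.0807] [ 0.432 -0.081  0.077] [ 0.449 -0.066  0.084]
top yellow [262.3 278.6] 587 [0.2734 0.1741 0.0237] [ 0.233  0.131 -0.002] [0.314 0.218 0.029]
top orange [139.9 112.6] 213 [0.7775 0.5844 0.0646] [0.723 0.551 0.002] [0.823 0.599 0.073]
top orange [140.4 181.9] 614 [0.5589 0.5684 0.007 ] [ 0.503  0.518 -0.   ] [0.606 0.598 0.073]
top orange [371.1 258.9] 14 [ 0.3415 -0.155   0.0029] [ 0.337 -0.163 -0.003] [ 0.348 -0.15   0.006]
top orange [379.3 266.4] 49 [ 0.321  -0.1796  0.0052] [ 0.3   -0.198  0.   ] [ 0.336 -0.158  0.01 ]
top orange [365.  265.3] 7 [ 0.3228 -0.1369  0.0031] [ 0.317 -0.14  -0.   ] [ 0.326 -0.133  0.008]
top orange [378.8 270. ] 4 [ 0.3089 -0.178   0.006 ] [ 0.306 -0.182  0.003] [ 0.312 -0.176  0.009]
top orange [377.6 278.8] 8 [ 0.2818 -0.1
[... 5977 characters left out ...]
097]
scene white [320.9 213.1] 75 [ 0.5935 -0.0455  0.1052] [ 0.562 -0.061  0.092] [ 0.609 -0.03   0.108]
scene white [333.7 211.3] 26 [ 0.6055 -0.0201  0.1057] [ 0.473 -0.029  0.   ] [0.613 0.083 0.107]
scene white [362.1 210.5] 24 [0.6316 0.0459 0.0947] [0.624 0.04  0.09 ] [0.638 0.053 0.097]
scene white [ 72.2 219.3] 50 [ 0.3167 -0.5358  0.1466] [ 0.311 -0.55   0.144] [ 0.323 -0.519  0.149]
scene white [330.4 221.6] 20 [ 0.6218 -0.0437  0.095 ] [ 0.614 -0.049  0.091] [ 0.627 -0.036  0.097]
scene white [204.9 294.4] 54 [ 0.5788 -0.3567  0.0154] [ 0.561 -0.386  0.013] [ 0.597 -0.328  0.018]
scene white [255.5 385.7] 561 [ 0.9262 -0.4167  0.1415] [ 0.918 -0.454  0.139] [ 0.934 -0.381  0.144]
```

View pics/crop_top.png

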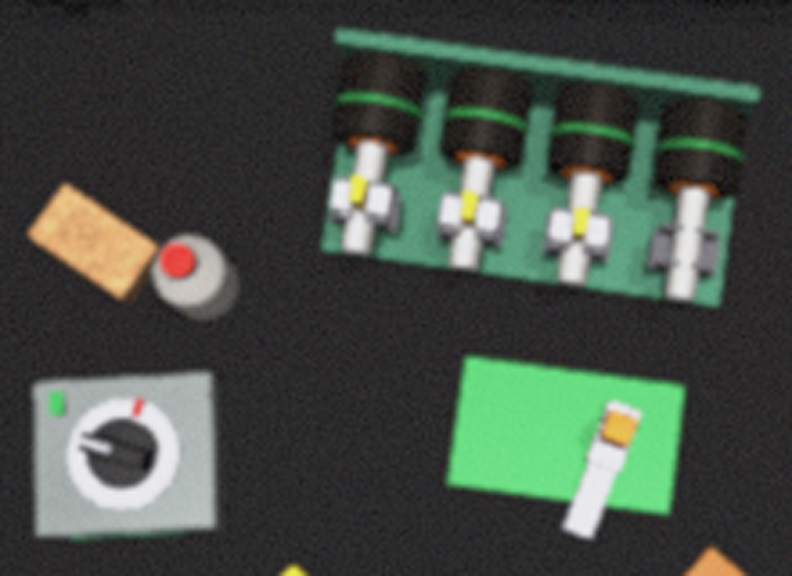

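```bash
cat >> h.py <<'E'
def goal(T,y=None,s=None):
    "offset mm / turn to bring TCP to T with jaw axis (tool y) along world direction y (mod pi)"
    s=s or ctrl.get_state(); r=R(s["orientation"]); o=r.T@(np.array(T)-s["eef_pos"])*1000
    t=0
    if y is not None:
        v=r.T@np.array([*y,0.]); t=np.arctan2(v[2],v[1]); t=(t+np.pi/2)%np.pi-np.pi/2
    print("offset",o.round(1),"turn",round(t,3),"q",s["qpos"][[0,6]].round(2)); return o,t
E
python3 -m jog '{"offset":[[-40,-33,41],[-80,-66,82],[-97,-100,123],[-97,-133,164],[-97,-166,205],[-97,-200,246],[-97,-232,286],[-97,-232,286]],"turn":[0,0,0,0,0,0,0,0],"fingers":[1,1,1,1,1,1,1,1]}' && python3 - <<'E'
from m import *
p,d,c=cap("wrist"); save("w1",p); np.savez("w1",p=p,d=d,**c)
s=ctrl.get_state(); r=R(c["rvec"]);o=-r.T@np.array(c["tvec"]).ravel()
print(s["eef_pos"],"cam in tool",R(s["orientation"]).T@(o-s["eef_pos"]),"axis",R(s["orientation"]).T@r[2],c["K"][0])
P=cloud(d,c)
for k,m in masks(p).items():
    for b in blobs(p,P,m&(d>0)&(P[...,2]<.2),40): print(k,*b[:5])
E
```

```text
t: 1.1
eef_pos: [0.4131, 0.3265, 0.3012]
orientation: [0.256, 1.555, -0.258]
ft_force: [-1.0, -0.6, -0.1]
gripper_width: 0.087
[0.41125284 0.32930985 0.30109614] cam in tool [-0.18072089 -0.00271783 -0.06184405] axis [ 0.96992875 -0.00132708  0.24338541] [318.48583636   0.         318.50030317]
yellow [184.5 104.6] 2744 [0.2754 0.1762 0.0248] [ 0.234  0.134 -0.   ] [0.316 0.218 0.027]
yellow [522.4 193.5] 2712 [0.556  0.5982 0.0059] [0.499 0.521 0.003] [0.59  0.646 0.071]
orange [ 20.2 172.9] 157 [ 0.284  -0.1046  0.0042] [ 0.228 -0.151  0.   ] [ 0.343 -0.078  0.006]
orange [497.6 179.6] 2347 [0.5069 0.5528 0.0348] [0.494 0.513 0.001] [0.58  0.629 0.066]
orange [556.5 193.2] 1800 [0.5624 0.6345 0.0409] [0.511 0.612 0.009] [0.593 0.642 0.069]
orange [331.5 299.1] 46 [0.5688 0.2915 0.1207] [0.565 0.28  0.119] [0.573 0.297 0.122]
green [166.3 224.9] 51 [0.4301 0.0644 0.0016] [ 0.4    0.061 -0.001] [0.461 0.067 0.004]
red [328.  291.7] 282 [0.5581 0.2884 0.12  ] [0.551 0.276 0.107] [0.57  0.299 0.122]
white [326.2 159.3] 8466 [0.4036 0.341  0.0505] [0.35  0.268 0.048] [0.472 0.407 0.053]
white [ 82.  211.5] 205 [ 0.3675 -0.0459  0.0093] [ 0.358 -0.058  0.006] [ 0.377 -0.034  0.013]
white [327.  281.7] 531 [0.5574 0.2889 0.0913] [0.547 0.261 0.075] [0.584 0.312 0.101]
white [446.4 387.1] 50 [0.8469 0.4091 0.0312] [0.801 0.402 0.03 ] [0.853 0.417 0.073]
```

View pics/w1.png

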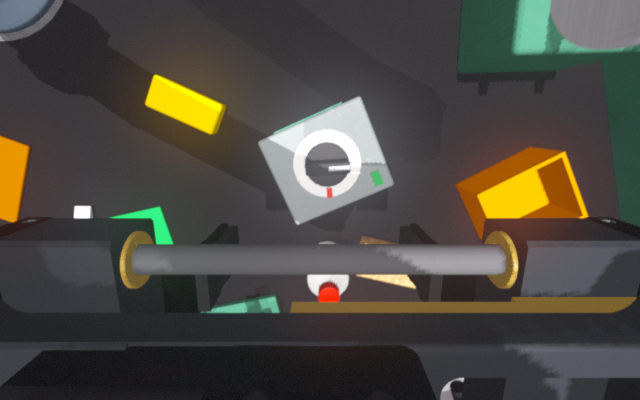

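Wrist view: dial ring centred near (327,163), red mark at (330,192), pointer running right to about (352,168).

```bash
cat > dial.py <<'E'
from m import *
def dial(p,d,c,g=(0.409,0.332),show=None):
    h=cv2.cvtColor(p,cv2.COLOR_RGB2HSV).astype(int); P=cloud(d,c)
    K=np.array(c["K"]);v,u=np.mgrid[:400,:640]; r=R(c["rvec"]);o=-r.T@np.array(c["tvec"]).ravel()
    w=np.stack([(u-K[0,2])/K[0,0],(v-K[1,2])/K[1,1],np.ones(u.shape)],-1)@r
    pl=lambda z: (o+w*((z-o[2])/w[...,2:]))[...,:2]
    A=pl(.0515);B=pl(.062); near=np.hypot(*(A-np.array(g)).transpose(2,0,1))<.07
    wh=near&(h[...,1]<30)&(h[...,2]>205)
    ct=max(cv2.findContours(wh.astype(np.uint8),0,cv2.CHAIN_APPROX_NONE)[0],key=cv2.contourArea)
    q=np.array([A[y,x] for x,y in cv2.convexHull(ct)[:,0]]).astype(np.float32)
    (cx,cy),rad=cv2.minEnclosingCircle(q*1000); C=np.array([cx,cy])/1000
    M=np.c_[2*q,np.ones(len(q))]; s=np.linalg.lstsq(M,(q**2).sum(1),rcond=None)[0]; print("ring centre",C,"r",rad,"lsq",s[:2],np.sqrt(s[2]+s[:2]@s[:2]))
    C=s[:2]
    rd=near&((h[...,0]<8)|(h[...,0]>172))&(h[...,1]>120)
    mk=A[rd].mean(0)-C
    rr=np.hypot(*(B-C).transpose(2,0,1)); pt=wh&(rr<.027)
    n,l,st,ce=cv2.connectedComponentsWithStats(pt.astype(np.uint8)); i=1+np.argmax(st[1:,4])
    pv=B[l==i]-C; far=pv[np.hypot(*pv.T)>.012].mean(0)
    am=np.arctan2(mk[1],mk[0]);ap=np.arctan2(far[1],far[0])
    print("mark r",np.hypot(*mk),"ang",am,"n",rd.sum()," pointer ang",ap,"n",(l==i).sum()," clockwise to go",ap-am)
    hi=near&(P[...,2]>.08)&(P[...,2]<.1)
    if hi.sum()>20:
        b=P[hi]; (bx,by),(bw,bh),ba=cv2.minAreaRect((b[:,:2]*1000).astype(np.float32))
        e=np.linalg.eigh(np.cov(b[:,:2].T))[1][:,1]; print("bar",bx,by,bw,bh,"mean",b.mean(0),"dir",np.arctan2(e[1],e[0]),hi.sum(),"top",np.percentile(b[:,2],[50,90]))
    return C,ap,am
E
python3 - <<'E'
from dial import *
for n in("w1","top0","scene0"):
    f=np.load(n+".npz");c={k:f[k] for k in("K","rvec","tvec")}
    print(n)
    try:C,ap,am=dial(f["p"],f["d"],c)
    except Exception as e: print(e)
f=np.load("w1.npz");c={k:f[k] for k in("K","rvec","tvec")};
C,ap,am=dial(f["p"],f["d"],c); goal([*C,.10],[-np.sin(ap),np.cos(ap)])
p=f["p"][90:235,245:405];save("w1c",cv2.resize(p,None,fx=4,fy=4))
E
```

```text
w1
ring centre [0.39477982 0.33989709] r 67.35444641113281 lsq [0.39733791 0.3387214 ] 0.060310646773578086
mark r 0.0556605704111193 ang -0.1999638658300797 n 38  pointer ang 3.0165473819303914 n 372  clockwise to go 3.216511247760471
bar 412.69720458984375 336.44329833984375 55.054866790771484 16.133888244628906 mean [0.41189505 0.33668037 0.092556  ] dir 1.3076507591053055 611 top [0.09311518 0.09450738]
top0
ring centre [0.4117865  0.33649078] r 46.900787353515625 lsq [0.41172789 0.33709216] 0.046059670873199496
mark r 0.0425580849574581 ang -0.24457676263918063 n 3  pointer ang 1.2893354734088456 n 2  clockwise to go 1.5339122360480262
bar 410.7559509277344 334.6392822265625 55.88444519042969 15.655759811401367 mean [0.41068357 0.33402776 0.09241653] dir 1.3046640392149482 108 top [0.09235055 0.09585698]
scene0
ring centre [0.40759888 0.32493201] r 42.262149810791016 lsq [0.40808557 0.33106538] 0.04080286029551752
attempt to get argmax of an empty sequence
ring centre [0.39477982 0.33989709] r 67.35444641113281 lsq [0.39733791 0.3387214 ] 0.060310646773578086
mark r 0.0556605704111193 ang -0.1999638658300797 n 38  pointer ang 3.0165473819303914 n 372  clockwise to go 3.216511247760471
bar 412.69720458984375 336.44329833984375 55.054866790771484 16.133888244628906 mean [0.41189505 0.33668037 0.092556  ] dir 1.3076507591053055 611 top [0.09311518 0.09450738]
offset [201.1   4.6 -16.1] turn -0.198 q [-0.85  0.51]
```

View pics/w1c.png

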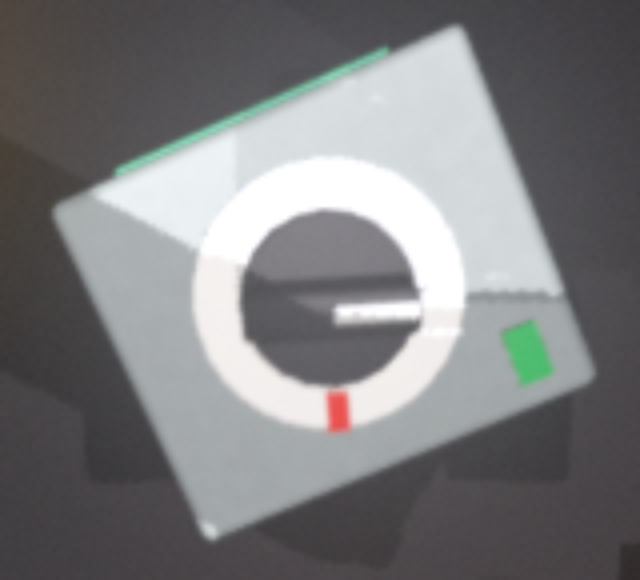

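```bash
python3 - <<'E'
from m import *
for n in("w1","top0","scene0"):
    f=np.load(n+".npz");c={k:f[k] for k in("K","rvec","tvec")};p,d=f["p"],f["d"]
    P=cloud(d,c);h=cv2.cvtColor(p,cv2.COLOR_RGB2HSV).astype(int)
    near=(np.hypot(P[...,0]-.412,P[...,1]-.336)<.055)
    b=P[near&(P[...,2]>.085)];(bx,by),_,_=cv2.minAreaRect((b[:,:2]*1000).astype(np.float32)); e=np.linalg.eigh(np.cov(b[:,:2].T))[1][:,1]
    rd=near&((h[...,0]<8)|(h[...,0]>172))&(h[...,1]>110)&(P[...,2]<.058)
    v,u=np.argwhere(rd).mean(0); mk=ray(c,u,v,.0515)[:2]; C=np.array([bx,by])/1000
    # box top (z~.05) for centre
    t=(abs(P[...,2]-.05)<.004)&(np.hypot(P[...,0]-.412,P[...,1]-.336)<.12); bx2=cv2.minAreaRect((P[t][:,:2]*1000).astype(np.float32))
    print(n,"barC",C,"dir",np.arctan2(e[1],e[0]),"mark",mk,"r",np.hypot(*(mk-C)),"ang",np.arctan2(*(mk-C)[::-1]),rd.sum(),(u,v),"box",bx2)
goal([.412,.336,.088],[-np.sin(1.307),np.cos(1.307)])
E
```

```text
w1 barC [0.40489563 0.34023279] dir 1.182534302667453 mark [0.45161206 0.32770906] r 0.04836598231851737 ang -0.26192124096752833 43 (np.float64(329.04651162790697), np.float64(192.4418604651163)) box ((412.99163818359375, 336.4033508300781), (130.02182006835938, 149.91879272460938), 4.737043857574463)
top0 barC [0.41075595 0.33463928] dir 1.3079979310416907 mark [0.45047792 0.32763277] r 0.04033517288867856 ang -0.17459282805021498 6 (np.float64(212.66666666666666), np.float64(217.83333333333334)) box ((410.27447509765625, 334.2188720703125), (130.75387573242188, 150.53997802734375), 4.091076374053955)
scene0 barC [0.41293027 0.33293918] dir 1.259350033980944 mark [0.45063345 0.32554918] r 0.0384205972546213 ang -0.1935508096029546 5 (np.float64(391.2), np.float64(164.4)) box ((412.3426513671875, 333.505859375), (130.38758850097656, 155.44068908691406), 4.013425827026367)
offset [213.1   6.6  -1.4] turn 1.512 q [-0.85  0.51]
```

Bar and box centre agree at about (0.4125, 0.3365). The pointer is at 1.307 rad and the mark at -0.22 rad, so about 1.53 rad clockwise to go. I'll turn the gripper back first, then descend.

```bash
python3 -m jog '{"offset":[[20,1,0],[40,2,0],[60,3,0],[80,4,0],[100,5,-1],[120,6,-1],[140,7,-1],[150,7,-1]],"turn":[-0.185,-0.37,-0.555,-0.74,-0.925,-1.11,-1.295,-1.48],"fingers":[1,1,1,1,1,1,1,1]}' && python3 - <<'E'
from dial import *
a=1.307; goal([.4125,.3365,.083],[-np.sin(a),np.cos(a)])
E
```

```text
t: 2.15
eef_pos: [0.4097, 0.3393, 0.1497]
orientation: [-0.909, 1.375, 0.91]
ft_force: [0.4, -0.8, -0.9]
gripper_width: 0.0869
offset [66.7 -3.8 -1.4] turn -0.137 q [-0.69  1.94]
```

```bash
python3 -m jog '{"offset":[[0,0,0],[0,0,0],[0,0,0]],"turn":[-0.137,-0.137,-0.137],"fingers":[1,1,1]}' && python3 - <<'E'
from dial import *
p,d,c=cap("wrist"); np.savez("w2",p=p,d=d,**c); P=cloud(d,c)
a=1.307; goal([.4125,.3365,.083],[-np.sin(a),np.cos(a)])
hi=(np.hypot(P[...,0]-.4125,P[...,1]-.3365)<.05)&(P[...,2]>.085)&(P[...,2]<.098)
b=P[hi]; print(cv2.minAreaRect((b[:,:2]*1000).astype(np.float32)),b.mean(0)); e=np.linalg.eigh(np.cov(b[:,:2].T))[1][:,1];print(np.arctan2(*e[::-1]))
E
```

```text
t: 2.52
eef_pos: [0.4111, 0.3389, 0.1512]
orientation: [-1.005, 1.326, 1.006]
ft_force: [-0.5, 0.3, -0.0]
gripper_width: 0.0871
offset [68.3 -1.8 -1.8] turn -0.009 q [-0.67  2.06]
((412.7585144042969, 335.7681884765625), (55.46841812133789, 15.63872241973877), 74.70086669921875) [0.41221214 0.33455979 0.09295304]
1.3086379253231146
```

```bash
python3 -m jog '{"offset":[[34,-2,-2],[55,-2,-2],[68,-2,-2],[68,-2,-2],[68,-2,-2],[68,-2,-2],[68,-2,-2],[68,-2,-2]],"turn":[0,0,0,0,0,0,0,0],"fingers":[1,1,1,1,0.1,0.1,0.1,0.1]}' 25 && python3 -m jog '{"offset":[[0,0,0],[0,0,0],[0,0,0],[0,0,0],[0,0,0],[0,0,0],[0,0,0],[0,0,0]],"turn":[0,0,0.17,0.34,0.51,0.68,0.85,1.02],"fingers":[0.1,0.1,0.1,0.1,0.1,0.1,0.1,0.1]}' && python3 -m jog '{"offset":[[0,0,0],[0,0,0],[0,0,0],[0,0,0],[0,0,0],[0,0,0]],"turn":[0.17,0.34,0.51,0.51,0.51,0.51],"fingers":[0.1,0.1,0.1,0.1,0.1,0.1]}'
```

```text
t: 3.58
eef_pos: [0.4132, 0.3357, 0.0836]
orientation: [-1.006, 1.325, 1.006]
ft_force: [0.3, -0.1, -1.0]
gripper_width: 0.0546
t: 4.58
eef_pos: [0.4129, 0.3356, 0.0832]
orientation: [-0.214, 1.56, 0.214]
ft_force: [0.8, 0.0, -0.0]
gripper_width: 0.0086
t: 5.32
eef_pos: [0.4131, 0.3355, 0.0833]
orientation: [0.181, 1.563, -0.181]
ft_force: [0.2, 0.1, -0.1]
gripper_width: 0.0082
```

```bash
python3 - <<'E'
from m import *
s=ctrl.get_state();print(R(s["orientation"]).round(3))
p,d,c=cap("wrist");save("w3",p)
p2,d2,c2=cap("top");save("t3",cv2.resize(p2[180:290,160:300],None,fx=4,fy=4)); a=cv2.resize(p[60:340,160:560],None,fx=1.4,fy=1.4);b=cv2.resize(p2[190:270,160:270],None,fx=3,fy=3)
a=np.pad(a,((0,0),(0,240),(0,0)))[:, :800]; a[:240,560:800]=b[:,:240];save("w3c",a)
E
```

```text
[[-0.     0.229  0.974]
 [ 0.     0.974 -0.229]
 [-1.     0.    -0.   ]]
```

View pics/w3c.png

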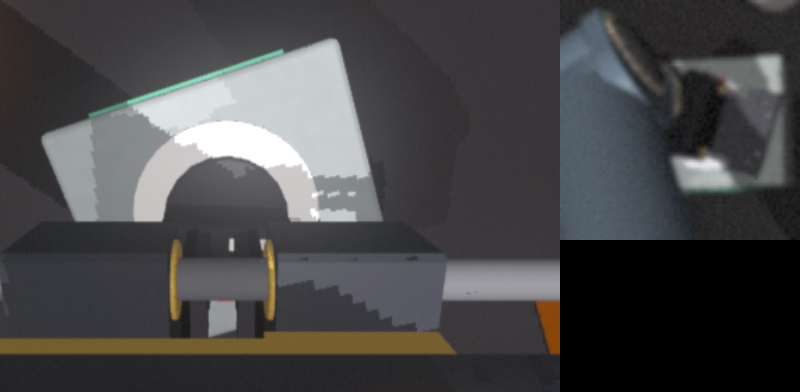

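```bash
python3 -m jog '{"offset":[[0,0,0],[0,0,0],[0,0,0],[-30,0,0],[-70,0,0],[-110,0,0],[-150,0,0],[-150,0,0]],"turn":[0,0,0,0,0,0,0,0],"fingers":[0.8,0.8,0.8,0.8,0.8,0.8,0.8,0.8]}' && python3 - <<'E'
from m import *
p,d,c=cap("wrist");np.savez("w4",p=p,d=d,**c)
save("w4c",cv2.resize(p[60:260,200:460],None,fx=3,fy=3));P=cloud(d,c)
hi=(np.hypot(P[...,0]-.4125,P[...,1]-.3365)<.05)&(P[...,2]>.085)&(P[...,2]<.098)
b=P[hi]; print(cv2.minAreaRect((b[:,:2]*1000).astype(np.float32)),b.mean(0)); e=np.linalg.eigh(np.cov(b[:,:2].T))[1][:,1];print(np.arctan2(*e[::-1]))
t=(abs(P[...,2]-.05)<.004)&(np.hypot(P[...,0]-.412,P[...,1]-.336)<.12); print(cv2.minAreaRect((P[t][:,:2]*1000).astype(np.float32)))
E
```

```text
t: 6.42
eef_pos: [0.4147, 0.3369, 0.2366]
orientation: [0.186, 1.559, -0.177]
ft_force: [0.1, -0.2, -0.6]
gripper_width: 0.069
((412.7600402832031, 336.3277587890625), (55.601924896240234, 16.413549423217773), 74.59062194824219) [0.41186586 0.3365153  0.09281034]
1.3049934826175253
((412.89691162109375, 336.35455322265625), (129.80429077148438, 149.99928283691406), 4.60663366317749)
```

View pics/w4c.png

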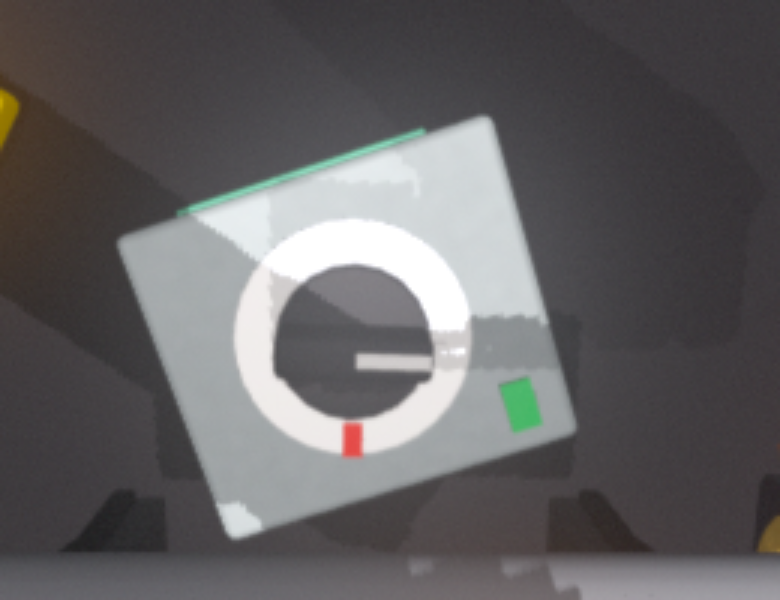

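The view shows the knob unmoved, with the bar still at 1.305 rad, so that grip didn't take. I'll redo it, let the fingers close fully, and check the width before turning.

```bash
python3 -m jog '{"offset":[[10,0,0],[20,0,0],[30,0,0],[40,0,0],[50,0,0],[60,0,0],[70,0,0],[80,0,0]],"turn":[-0.185,-0.37,-0.555,-0.74,-0.925,-1.11,-1.295,-1.48],"fingers":[0.7,0.7,0.7,0.7,0.7,0.7,0.7,0.7]}' && python3 -m jog '{"offset":[[20,0,0],[40,0,0],[60,0,0],[70,0,0],[70,0,0],[70,0,0]],"turn":[-0.06,-0.06,-0.06,-0.06,-0.06,-0.06],"fingers":[0.7,0.7,0.7,0.7,0.7,0.7]}' && python3 - <<'E'
from m import *
goal([.4128,.3363,.081],[-np.sin(1.305),np.cos(1.305)])
p,d,c=cap("wrist")
p2,d2,c2=cap("scene"); a=np.zeros((600,700,3),np.uint8); a[:300]=cv2.resize(p[100:400:1,0:640],(700,300)); a[300:,:500]=cv2.resize(p2[100:220,300:500],(500,300)); save("w5",a)
E
```

```text
t: 7.48
eef_pos: [0.412, 0.3347, 0.1511]
orientation: [-0.974, 1.346, 0.973]
ft_force: [-0.2, -0.3, 0.4]
gripper_width: 0.0612
t: 8.22
eef_pos: [0.4133, 0.3358, 0.0836]
orientation: [-1.013, 1.321, 1.014]
ft_force: [-0.2, 0.1, 0.9]
gripper_width: 0.0608
offset [2.6 0.6 0.3] turn 0.003 q [-0.79  2.13]
```

View pics/w5.png

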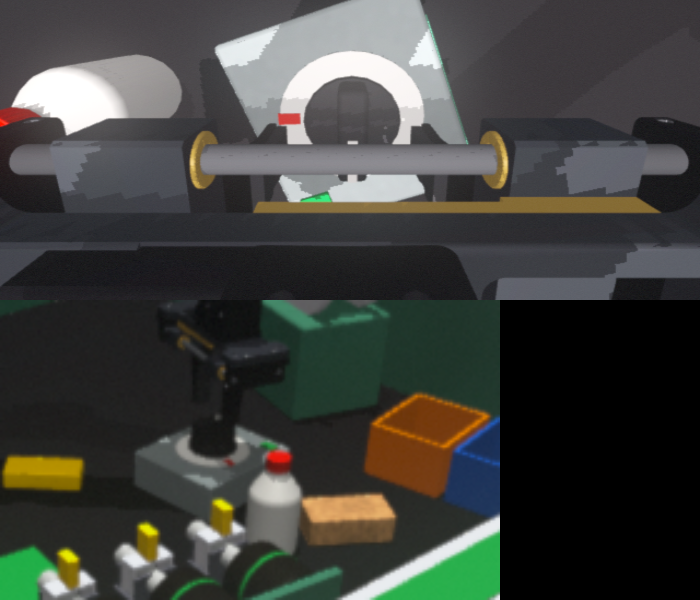

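The fingers straddle the bar (wrist view: bar vertical at (353,110), a finger either side at (275,150) and (435,150)). Closing with a higher force and waiting.

```bash
python3 -m jog '{"offset":[[2,0,0],[2,0,0],[2,0,0],[2,0,0],[2,0,0],[2,0,0],[2,0,0],[2,0,0]],"turn":[0,0,0,0,0,0,0,0],"fingers":[0,0,0,0,0,0,0,0]}' 50 && python3 -m jog '{"offset":[[0,0,0],[0,0,0]],"turn":[0,0],"fingers":[0,0]}'
```

```text
t: 9.32
eef_pos: [0.413, 0.3356, 0.0812]
orientation: [-1.014, 1.322, 1.014]
ft_force: [1.4, 0.4, 1.0]
gripper_width: 0.0007
t: 9.57
eef_pos: [0.413, 0.3356, 0.0812]
orientation: [-1.014, 1.322, 1.014]
ft_force: [-1.0, -0.2, 0.4]
gripper_width: 0.0003
```

```bash
python3 - <<'E'
from m import *
print(ctrl.get_state()["gripper_width"])
for n in("scene","top"):
    p,d,c=cap(n);P=cloud(d,c); np.savez("g_"+n,p=p,d=d,**c)
    k=(np.hypot(P[...,0]-.413,P[...,1]-.336)<.07)
    for z in np.arange(.045,.2,.01):
        q=P[k&(abs(P[...,2]-z)<.005)]
        if len(q)>3: print(n,round(z,3),len(q),np.percentile(q[:,:2],[5,95],axis=0).round(3).tolist())
E
```

```text
0.0002889955546292261
scene 0.045 309 [[0.36, 0.276], [0.476, 0.395]]
scene 0.055 257 [[0.363, 0.28], [0.462, 0.391]]
scene 0.065 91 [[0.405, 0.307], [0.437, 0.355]]
scene 0.075 51 [[0.406, 0.307], [0.424, 0.357]]
scene 0.085 55 [[0.403, 0.307], [0.424, 0.354]]
scene 0.095 39 [[0.404, 0.312], [0.423, 0.359]]
scene 0.105 29 [[0.403, 0.321], [0.424, 0.339]]
scene 0.115 30 [[0.399, 0.321], [0.425, 0.34]]
scene 0.125 28 [[0.4, 0.321], [0.425, 0.337]]
scene 0.135 23 [[0.401, 0.321], [0.426, 0.331]]
scene 0.145 26 [[0.4, 0.32], [0.427, 0.33]]
scene 0.155 16 [[0.412, 0.317], [0.428, 0.326]]
scene 0.175 33 [[0.378, 0.289], [0.442, 0.312]]
scene 0.185 81 [[0.354, 0.288], [0.454, 0.317]]
scene 0.195 82 [[0.375, 0.292], [0.441, 0.318]]
top 0.045 352 [[0.352, 0.273], [0.467, 0.334]]
top 0.055 343 [[0.36, 0.275], [0.462, 0.333]]
top 0.065 37 [[0.387, 0.307], [0.426, 0.327]]
top 0.075 4 [[0.398, 0.307], [0.409, 0.311]]
top 0.085 11 [[0.4, 0.307], [0.41, 0.321]]
top 0.095 18 [[0.399, 0.31], [0.411, 0.323]]
top 0.175 12 [[0.374, 0.29], [0.441, 0.306]]
top 0.185 78 [[0.372, 0.289], [0.46, 0.315]]
top 0.195 113 [[0.374, 0.292], [0.435, 0.314]]
```

```bash
python3 -m jog '{"offset":[[0,0,0],[0,0,0],[0,0,0],[0,0,0],[0,0,0],[0,0,0]],"turn":[0,0,0,0,0,0],"fingers":[0.6,0.6,0.6,0.6,0.6,0.6]}' 30 && python3 - <<'E'
from m import *
s=ctrl.get_state();r=R(s["orientation"])
for n in("scene","wrist"):
    p,d,c=cap(n);P=cloud(d,c); T=(P-s["eef_pos"])@r*1000
    k=(d>0)&(abs(T[...,2])<40)&(abs(T[...,1])<60)
    for x in range(-110,25,8):
        q=T[k&(abs(T[...,0]-x)<4)]
        if len(q)>3: print(n,x,len(q),"y:",np.histogram(q[:,1],bins=range(-60,61,10))[0].tolist(),"z",np.percentile(q[:,2],[5,95]).round())
    save("x_"+n,p)
E
```

```text
t: 10.42
eef_pos: [0.413, 0.3356, 0.0812]
orientation: [-1.014, 1.322, 1.014]
ft_force: [0.3, -0.3, 0.4]
gripper_width: 0.049
scene -110 76 y: [13, 8, 9, 4, 1, 1, 1, 0, 9, 13, 8, 9] z [-39. -22.]
scene -102 51 y: [6, 3, 3, 1, 3, 5, 4, 6, 9, 9, 1, 1] z [-39. -16.]
scene -94 33 y: [6, 2, 2, 1, 0, 0, 0, 0, 9, 9, 2, 2] z [-40.  -6.]
scene -86 9 y: [0, 0, 0, 0, 0, 0, 0, 0, 4, 5, 0, 0] z [-8.  6.]
scene -78 10 y: [0, 0, 3, 0, 0, 0, 0, 0, 1, 5, 1, 0] z [-15.  -9.]
scene -70 14 y: [0, 0, 1, 2, 0, 0, 0, 0, 4, 7, 0, 0] z [-15.  -7.]
scene -62 25 y: [0, 5, 7, 2, 0, 0, 0, 0, 7, 3, 1, 0] z [-14.   5.]
scene -54 26 y: [0, 1, 12, 1, 0, 0, 0, 0, 11, 1, 0, 0] z [-14.   5.]
scene -46 35 y: [0, 0, 16, 1, 0, 0, 0, 0, 17, 1, 0, 0] z [-14.   6.]
scene -38 34 y: [0, 0, 15, 1, 0, 0, 0, 0, 16, 2, 0, 0] z [-14.   8.]
scene -30 36 y: [0, 0, 15, 3, 0, 0, 0, 0, 18, 0, 0, 0] z [-13.   7.]
scene -22 34 y: [0, 0, 16, 3, 0, 0, 0, 0, 13, 2, 0, 0] z [-14.   6.]
scene -14 15 y: [0, 0, 1, 0, 0, 4, 8, 0, 2, 0, 0, 0] z [-26.   2.]
scene -6 37 y: [0, 0, 0, 0, 0, 28, 9, 0, 0, 0, 0, 0] z [-28.   2.]
scene 2 38 y: [0, 0, 0, 0
[... 757 characters left out ...]
 y: [0, 0, 0, 41, 0, 0, 0, 0, 42, 0, 0, 0] z [-1.  8.]
wrist -46 218 y: [0, 0, 56, 52, 0, 0, 0, 0, 75, 35, 0, 0] z [-13.   8.]
wrist -38 296 y: [0, 0, 83, 66, 0, 0, 0, 0, 109, 38, 0, 0] z [-12.  -7.]
wrist -30 263 y: [0, 0, 64, 69, 0, 0, 0, 0, 97, 33, 0, 0] z [-12.  -6.]
wrist -22 241 y: [0, 0, 55, 64, 0, 0, 0, 0, 95, 27, 0, 0] z [-12.  -3.]
wrist -14 1582 y: [0, 0, 0, 0, 0, 719, 862, 0, 0, 1, 0, 0] z [-25.  25.]
wrist -6 192 y: [0, 0, 0, 0, 0, 91, 101, 0, 0, 0, 0, 0] z [-28.   2.]
wrist 2 74 y: [0, 0, 0, 0, 0, 36, 38, 0, 0, 0, 0, 0] z [-28. -26.]
wrist 10 64 y: [0, 0, 0, 0, 0, 29, 35, 0, 0, 0, 0, 0] z [-28. -27.]
wrist 18 3254 y: [0, 0, 0, 534, 892, 218, 89, 897, 620, 4, 0, 0] z [-26.  12.]
```

Both cameras put the fingertips about 17 mm *behind* the reported TCP, where the text has them 17 mm ahead. I'll refine that offset and check for a lateral one too.

```bash
python3 - <<'E'
from m import *
s=ctrl.get_state();r=R(s["orientation"])
for n in("scene","wrist","top"):
    p,d,c=cap(n);P=cloud(d,c); T=(P-s["eef_pos"])@r*1000
    for sg in(-1,1):
        k=(d>0)&(abs(T[...,2])<22)&(sg*T[...,1]>17)&(sg*T[...,1]<48)&(T[...,0]>-60)&(T[...,0]<8)
        q=T[k]
        if len(q)>10: print(n,sg,len(q),"x top",np.sort(q[:,0])[-12:].round(1).tolist(),"y",np.percentile(q[:,1],[2,50,98]).round(1),"z",np.percentile(q[:,2],[2,98]).round(1))
E
```

```text
scene -1 94 x top [-22.1, -21.9, -21.9, -21.0, -21.0, -21.0, -20.7, -19.9, -19.4, -19.2, -18.8, -18.6] y [-39.7 -34.6 -25.7] z [-14.2   9.6]
scene 1 93 x top [-22.3, -22.2, -21.8, -21.4, -21.0, -21.0, -19.0, -18.8, -18.7, -17.8, -16.2, -16.1] y [22.2 27.8 36.1] z [-14.3   7.8]
wrist -1 576 x top [-19.1, -19.1, -19.0, -18.9, -18.7, -18.7, -18.7, -18.0, -18.0, -17.9, -17.7, -17.7] y [-35.7 -29.8 -26.8] z [-12.6   7.8]
wrist 1 581 x top [-19.3, -19.3, -19.0, -19.0, -19.0, -19.0, -18.8, -18.8, -18.7, -18.7, -18.2, -17.9] y [24.5 27.2 33.4] z [-12.6   8. ]
```

```bash
python3 -m jog '{"offset":[[12,0,0],[24,0,0],[33,0,0],[33,0,0],[33,0,0],[33,0,0],[33,0,0],[33,0,0]],"turn":[0,0,0,0,0,0,0,0],"fingers":[0.6,0.6,0.6,0,0,0,0,0]}' 40 && python3 -m jog '{"offset":[[0,0,0],[0,0,0],[0,0,0]],"turn":[0,0,0],"fingers":[0,0,0]}'
```

```text
t: 11.68
eef_pos: [0.4114, 0.3362, 0.0485]
orientation: [-1.013, 1.324, 1.016]
ft_force: [-5.2, 1.1, 3.4]
gripper_width: 0.0158
t: 12.05
eef_pos: [0.4114, 0.3362, 0.0485]
orientation: [-1.013, 1.323, 1.016]
ft_force: [-5.5, 0.6, 4.4]
gripper_width: 0.0158
```

```bash
python3 -m jog '{"offset":[[0,0,0],[0,0,0],[0,0,0],[0,0,0],[0,0,0],[0,0,0],[0,0,0],[0,0,0]],"turn":[0.12,0.29,0.46,0.63,0.8,0.97,1.14,1.31],"fingers":[0,0,0,0,0,0,0,0]}' && python3 -m jog '{"offset":[[0,0,0],[0,0,0],[0,0,0],[0,0,0],[0,0,0]],"turn":[0.12,0.22,0.22,0.22,0.22],"fingers":[0,0,0,0,0]}' && python3 -m jog '{"offset":[[0,0,0],[0,0,0],[-15,0,0],[-50,0,0],[-100,0,0],[-150,0,0],[-200,0,0],[-200,0,0]],"turn":[0,0,0,0,0,0,0,0],"fingers":[0.6,0.6,0.7,0.8,0.8,0.8,0.8,0.8]}' && python3 - <<'E'
from m import *
p,d,c=cap("wrist");np.savez("w6",p=p,d=d,**c)
save("w6c",cv2.resize(p[60:260,200:460],None,fx=3,fy=3));P=cloud(d,c)
C=np.array([.4128,.3363])
hi=(np.hypot(P[...,0]-C[0],P[...,1]-C[1])<.05)&(P[...,2]>.085)&(P[...,2]<.098)
b=P[hi]; print(cv2.minAreaRect((b[:,:2]*1000).astype(np.float32)),b.mean(0)); e=np.linalg.eigh(np.cov(b[:,:2].T))[1][:,1];print(np.arctan2(*e[::-1]))
h=cv2.cvtColor(p,cv2.COLOR_RGB2HSV).astype(int)
rd=(np.hypot(P[...,0]-C[0],P[...,1]-C[1])<.055)&((h[...,0]<8)|(h[...,0]>172))&(h[...,1]>110)&(P[...,2]<.07)
v,u=np.argwhere(rd).mean(0); mk=ray(c,u,v,.0515)[:2]-C; print(rd.sum(),mk,np.arctan2(*mk[::-1]))
E
```

```text
t: 13.05
eef_pos: [0.4103, 0.3377, 0.0485]
orientation: [0.005, 1.575, -0.002]
ft_force: [-7.6, 3.9, 3.8]
gripper_width: 0.0159
t: 13.68
eef_pos: [0.4103, 0.338, 0.0485]
orientation: [0.174, 1.568, -0.171]
ft_force: [-8.1, 3.8, 4.2]
gripper_width: 0.0157
t: 14.68
eef_pos: [0.4158, 0.3366, 0.2534]
orientation: [0.181, 1.558, -0.168]
ft_force: [-0.5, -0.1, -0.5]
gripper_width: 0.0694
((412.7934875488281, 336.0364074707031), (15.37707805633545, 55.60533142089844), 77.46046447753906) [0.41160138 0.33653164 0.09304717]
2.9287544886392762
36 [ 0.04132765 -0.01006243] -0.2388322689354859
```

View pics/w6c.png

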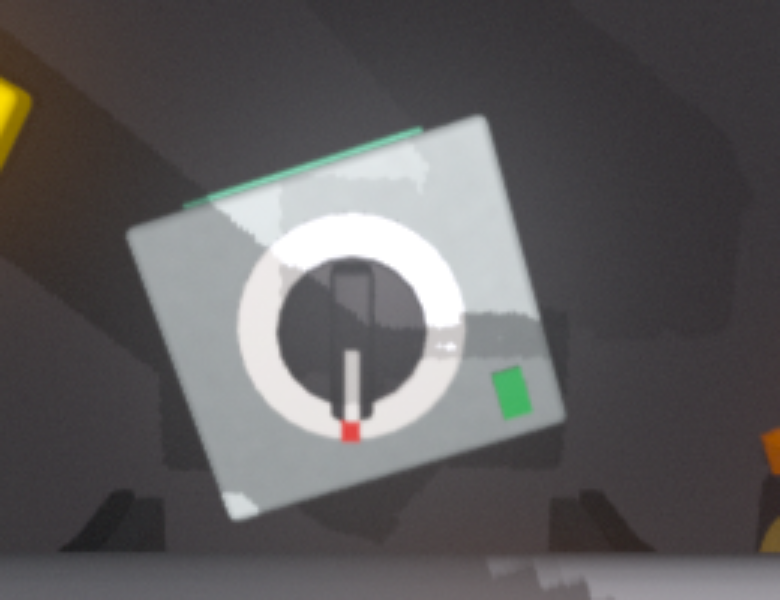

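The pointer now stands on the mark: bar direction -0.213 rad, mark -0.22 to -0.24 rad. The order rule is met, so next is a look at the wedge from above the mat.

```bash
python3 -m jog '{"offset":[[0,-50,17],[0,-100,34],[0,-150,51],[0,-200,68],[0,-250,85],[0,-300,101],[0,-349,118],[0,-349,118]],"turn":[0,0,0.05,0.1,0.13,0.13,0.13,0.13],"fingers":[0.8,0.8,0.8,0.8,0.8,0.8,0.8,0.8]}' && python3 -m jog '{"offset":[[0,0,0],[0,0,0]],"turn":[0,0],"fingers":[0.8,0.8]}' && cat > wedge.py <<'E'
from m import *
def wedge(p,d,c,show=True):
    P=cloud(d,c); M=masks(p); h=cv2.cvtColor(p,cv2.COLOR_RGB2HSV).astype(int)
    s=ctrl.get_state(); near=(d>0)&(P[...,0]<.56)&(P[...,0]>.25)&(abs(P[...,1]+.03)<.22)
    o=near&(P[...,2]>.055)&(h[...,0]>4)&(h[...,0]<32)&(h[...,1]>100)&(P[...,2]<.11)
    bl=max(blobs(p,P,o,20),key=lambda b:b[1]); t=P[bl[5]]; zt=np.percentile(t[:,2],70); top=t[t[:,2]>zt-.006]
    r=cv2.minAreaRect((top[:,:2]*1000).astype(np.float32)); print("handle top z",zt,"rect",r)
    w=near&(h[...,1]<60)&(h[...,2]>120)&(P[...,2]<.04)&(P[...,2]>.003)&(np.hypot(P[...,0]-r[0][0]/1e3,P[...,1]-r[0][1]/1e3)<.12)
    b=max(blobs(p,P,w,20),key=lambda b:b[1]); q=P[b[5]]; e=np.linalg.eigh(np.cov(q[:,:2].T))[1][:,1]
    H=np.array(r[0])/1000; 
    if e@(q[:,:2].mean(0)-H)<0:e=-e
    u=(q[:,:2]-H)@e; print("blade dir",np.arctan2(e[1],e[0]),"tip at",u.max(),"n",len(q)); 
    for x in(.03,.05,.07,.085):
        k=abs(u-x)<.004
        if k.any(): print("  z at",x,np.median(q[k,2]).round(4),end="")
    g=near&(h[...,0]>48)&(h[...,0]<75)&(h[...,1]>120)&(h[...,2]>100)&(abs(P[...,2])<.02)
    gg=P[max(blobs(p,P,g,20),key=lambda b:b[1])[5]]; print("\nmat",cv2.minAreaRect((gg[:,:2]*1000).astype(np.float32)),"z",np.median(gg[:,2]))
    return H,e
E
python3 - <<'E'
from wedge import *
p,d,c=cap("wrist");save("w7",p);np.savez("w7",p=p,d=d,**c)
H,e=wedge(p,d,c); goal([*H,.06],[-e[1],e[0]])
s=ctrl.get_state();print(s["eef_pos"])
E
```

```text
t: 15.72
eef_pos: [0.4503, -0.0353, 0.2475]
orientation: [0.282, 1.554, -0.284]
ft_force: [-0.4, 0.2, 0.2]
gripper_width: 0.0698
t: 15.98
eef_pos: [0.451, -0.0295, 0.2477]
orientation: [0.274, 1.555, -0.274]
ft_force: [0.3, 0.1, -0.2]
gripper_width: 0.0695
handle top z 0.08141428512548154 rect ((443.56585693359375, -73.86285400390625), (24.072378158569336, 23.0318546295166), 70.67180633544922)
blade dir 2.8830116891372524 tip at 0.0896364163448129 n 1447
  z at 0.03 0.0257  z at 0.05 0.0194  z at 0.07 0.0128  z at 0.085 0.008
mat ((443.867431640625, -33.56611633300781), (194.5736846923828, 112.79138946533203), 83.91370391845703) z 0.004296844204439932
offset [187.8 -44.2   8.2] turn -0.091 q [-0.81  1.25]
[ 0.45113591 -0.02954668  0.24783349]
```

View pics/w7.png

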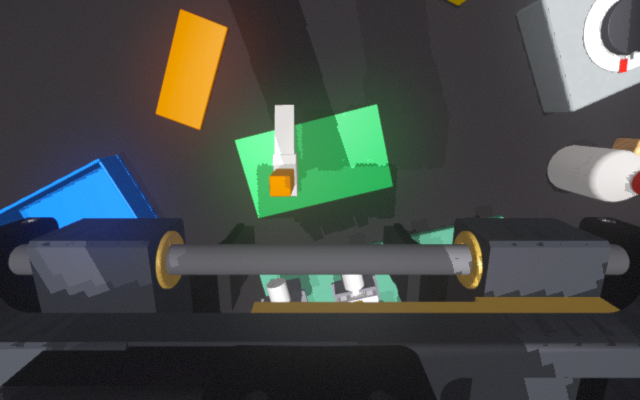

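The wedge handle measures (0.4436, -0.0739), top 0.081, blade yaw about 2.80 rad. The picture agrees: handle at (282,183), blade tip at (285,108). Grasping the handle.

```bash
python3 -m jog '{"offset":[[30,-22,4],[60,-44,8],[110,-44,8],[150,-44,8],[190,-44,8],[215,-44,8],[231,-44,8],[231,-44,8]],"turn":[-0.01,-0.01,-0.01,-0.01,-0.01,-0.01,-0.01,-0.01],"fingers":[0.8,0.8,0.8,0.8,0.8,0.8,0.8,0.8]}' && python3 -m jog '{"offset":[[0,0,0],[0,0,0],[0,0,0],[0,0,0],[0,0,0],[0,0,0],[0,0,0]],"turn":[0,0,0,0,0,0,0],"fingers":[0.1,0.1,0.1,0.1,0.1,0.1,0.1]}' 60 && python3 -m jog '{"offset":[[-20,0,0],[-60,0,0],[-110,0,0],[-160,0,0],[-200,0,0],[-200,0,0]],"turn":[0,0,0,0,0,0],"fingers":[0.1,0.1,0.1,0.1,0.1,0.1]}'
```

```text
t: 17.02
eef_pos: [0.4429, -0.074, 0.0162]
orientation: [0.267, 1.557, -0.267]
ft_force: [-0.5, -0.1, -0.2]
gripper_width: 0.0698
t: 17.9
eef_pos: [0.4438, -0.0747, 0.0173]
orientation: [0.268, 1.554, -0.268]
ft_force: [-1.0, 0.9, 0.6]
gripper_width: 0.0238
t: 18.65
eef_pos: [0.4454, -0.075, 0.2193]
orientation: [0.27, 1.549, -0.265]
ft_force: [-0.5, 0.3, -3.0]
gripper_width: 0.0235
```

```bash
python3 -m jog '{"offset":[[-30,0,0],[-50,0,0],[-50,0,0],[-50,0,0],[-50,0,0],[-50,0,0],[-50,0,0],[-50,0,0]],"turn":[0.18,0.36,0.54,0.72,0.9,1.08,1.26,1.44],"fingers":[0.1,0.1,0.1,0.1,0.1,0.1,0.1,0.1]}' && python3 -m jog '{"offset":[[0,0,0],[0,0,0],[0,0,0],[0,0,0],[0,0,0],[0,0,0],[0,0,0],[0,0,0]],"turn":[0.18,0.36,0.54,0.72,0.9,1.08,1.26,1.44],"fingers":[0.1,0.1,0.1,0.1,0.1,0.1,0.1,0.1]}' && python3 -m jog '{"offset":[[0,0,0],[0,0,0],[0,0,0]],"turn":[0.04,0.04,0.04],"fingers":[0.1,0.1,0.1]}' && python3 - <<'E'
from m import *
s=ctrl.get_state();print(R(s["orientation"]).round(3),s["eef_pos"],s["qpos"].round(2))
p,d,c=cap("wrist");save("w8",p);np.savez("w8",p=p,d=d,**c,**{"eef":s["eef_pos"],"ori":s["orientation"]})
P=cloud(d,c)
for k,m in masks(p).items():
    if k in("yellow","orange","white","green"):
        for b in blobs(p,P,m&(d>0),40): print(k,*b[:5])
E
```

```text
t: 19.65
eef_pos: [0.4423, -0.0748, 0.2653]
orientation: [1.365, 1.1, -1.371]
ft_force: [0.7, -0.2, -1.0]
gripper_width: 0.0237
t: 20.65
eef_pos: [0.4423, -0.0747, 0.2653]
orientation: [-2.174, 0.095, 2.182]
ft_force: [-0.2, 0.5, -2.2]
gripper_width: 0.0241
t: 21.02
eef_pos: [0.4431, -0.0749, 0.2663]
orientation: [-2.158, 0.13, 2.162]
ft_force: [1.0, 0.3, -1.4]
gripper_width: 0.0238
[[-0.002 -0.119 -0.993]
 [-0.    -0.993  0.119]
 [-1.     0.001  0.002]] [ 0.44306611 -0.07488747  0.26630823] [-0.88  0.01  0.98  1.99 -0.    1.15 -1.59]
yellow [58.  19.8] 1019 [0.6228 0.137  0.1315] [0.613 0.135 0.001] [0.666 0.24  0.139]
yellow [156.5  19.6] 715 [0.6114 0.0482 0.1365] [0.602 0.046 0.113] [0.622 0.057 0.14 ]
yellow [254.5  19. ] 495 [ 0.6003 -0.0382  0.1377] [ 0.592 -0.043  0.117] [ 0.612 -0.032  0.14 ]
yellow [255.  255.4] 354 [ 0.4785 -0.0642  0.3736] [ 0.47  -0.065  0.364] [ 0.482 -0.063  0.376]
yellow [383.8 261. ] 165 [ 0.4737 -0.096   0.375 ] [ 0.467 -0.097  0.37 ] [ 0.477 -0.095  0.376]
yellow [159.6 306.8] 41 [ 0.472  -0.0435  0.3828] [ 0.471 -0.044  0.381] [ 0.473 -0.042  0.38
[... 1168 characters left out ...]
-0.0874  0.2641] [ 0.459 -0.144  0.071] [ 0.61  -0.068  0.276]
white [499.2  34.4] 1203 [ 0.5818 -0.3025  0.0164] [ 0.545 -0.386  0.004] [ 0.603 -0.256  0.076]
white [121.3  34.8] 127 [0.621  0.1166 0.0715] [0.606 0.113 0.07 ] [0.636 0.12  0.073]
white [204.8  34.3] 124 [0.6111 0.0271 0.0715] [0.595 0.024 0.07 ] [0.626 0.03  0.073]
white [288.3  33.6] 147 [ 0.6015 -0.0623  0.0713] [ 0.584 -0.066  0.07 ] [ 0.615 -0.06   0.073]
white [  5.6 111.8] 496 [0.5573 0.2616 0.0774] [0.539 0.257 0.072] [0.579 0.275 0.083]
white [ 33.9 201.5] 2212 [0.452  0.2899 0.0502] [0.396 0.263 0.048] [0.479 0.329 0.052]
white [533.4 263. ] 656 [ 0.4669 -0.1338  0.3722] [ 0.465 -0.14   0.371] [ 0.469 -0.128  0.373]
```

View pics/w8.png

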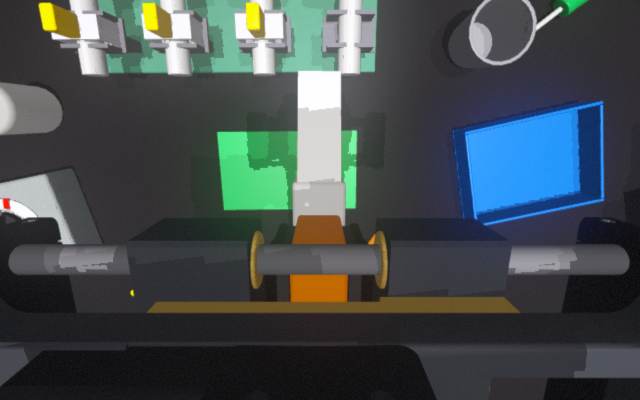

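The view shows the wedge held with its blade toward the rack (tip at (320,72), handle at (318,270)), clips on the three left pins, and the right pin (345,30) bare. Now for the rack line, the seats and the wedge's pose in the hand.

```bash
cat > rack.py <<'E'
from m import *
def tabs(P,p,zmin=.130,zmax=.165):
    h=cv2.cvtColor(p,cv2.COLOR_RGB2HSV).astype(int)
    m=(P[...,2]>zmin)&(P[...,2]<zmax)&(h[...,0]>18)&(h[...,0]<35)&(h[...,1]>90)&(P[...,0]>.5)&(P[...,0]<.72)&(abs(P[...,1])<.25)
    for b in blobs(p,P,m,12):
        q=P[b[5]];z=np.percentile(q[:,2],60);t=q[q[:,2]>z-.004]; print("tab",cv2.minAreaRect((t[:,:2]*1000).astype(np.float32)),"z",z.round(4),len(t))
def inhand(P,s):
    r=R(s["orientation"]);T=(P-s["eef_pos"])@r*1000
    k=(abs(T[...,1])<22)&(T[...,2]<-0)&(T[...,2]>-130)&(T[...,0]>-40)&(T[...,0]<40)
    q=T[k]
    for z in range(-95,-15,10):
        w=q[abs(q[:,2]-z)<4]
        if len(w)>20: print("  wedge z",z,"x",np.median(w[:,0]).round(1),"y",np.percentile(w[:,1],[3,97]).round(1))
    print("  tip z",np.percentile(q[:,2],.5).round(1))
E
python3 - <<'E'
from rack import *
f=np.load("w8.npz");c={k:f[k] for k in("K","rvec","tvec")};p,d=f["p"],f["d"];P=cloud(d,c);P[d==0]=9
tabs(P,p); inhand(P,dict(eef_pos=f["eef"],orientation=f["ori"]))
a=-.116; 
h=cv2.cvtColor(p,cv2.COLOR_RGB2HSV).astype(int); wh=(h[...,1]<60)&(h[...,2]>110)
for n,g in(("pin4",.1365),("pin3",.048),("pin2",-.040)):
    k=wh&(P[...,2]>.0935)&(P[...,2]<.1005)&(abs(P[...,1]-g)<.02)&(P[...,0]<.66)&(P[...,0]>.55)
    q=P[k]; x=q[:,0]
    A=np.polyfit(x,q[:,1],1); print(n,"y at x=.60",np.polyval(A,.60).round(4),"slope",A[0].round(3),"x range",np.percentile(x,[0.5,99.5]).round(4),"z",np.median(q[:,2]).round(4),np.percentile(q[:,2],90).round(4),len(q))
    k=wh&(P[...,2]>.102)&(P[...,2]<.112)&(abs(P[...,1]-g)<.03)&(P[...,0]<.66); q=P[k]; print("   bridge",cv2.minAreaRect((q[:,:2]*1000).astype(np.float32)),np.median(q[:,2]).round(4))
E
```

```text
tab ((623.20458984375, 141.07388305664062), (13.13653564453125, 22.0780086517334), 82.26095581054688) z 0.138 446
tab ((612.6668701171875, 52.21367263793945), (12.495766639709473, 21.892826080322266), 81.85357666015625) z 0.1382 405
tab ((602.4671020507812, -36.836883544921875), (12.138733863830566, 22.097946166992188), 84.13617706298828) z 0.1383 374
  wedge z -95 x 10.4 y [-9.8 12.7]
  wedge z -85 x 8.0 y [-9.8 12.7]
  wedge z -75 x 4.8 y [-9.7 12.7]
  wedge z -65 x 1.5 y [-9.6 12.7]
  wedge z -55 x -1.7 y [-9.6 12.6]
  wedge z -45 x -4.9 y [-10.1  12.6]
  wedge z -35 x -7.8 y [-11.3  13.9]
  wedge z -25 x -8.8 y [-12.9  15.4]
  tip z -92.3
pin4 y at x=.60 0.1399 slope -0.183 x range [0.582  0.6496] z 0.0963 0.0977 1044
   bridge ((623.6527099609375, 141.59861755371094), (47.54529571533203, 22.565561294555664), 83.61631774902344) 0.1062
pin3 y at x=.60 0.0499 slope -0.186 x range [0.5714 0.6389] z 0.0964 0.0977 975
   bridge ((612.8198852539062, 52.47334671020508), (47.249149322509766, 21.951679229736328), 83.83295440673828) 0.1063
pin2 y at x=.60 -0.0395 slope -0.165 x range [0.5608 0.6291] z 0.0962 0.0975 849
   bridge ((602.8324584960938, -36.824317932128906), (46.30865478515625, 22.658201217651367), 83.69458770751953) 0.1064
```

```bash
python3 -m jog '{"offset":[[0,-30,-22],[10,-58,-44],[50,-58,-44],[90,-58,-44],[120,-58,-44],[136,-58,-44],[136,-58,-44],[136,-58,-44]],"turn":[0,0,0,0,0,0,0,0],"fingers":[0.1,0.1,0.1,0.1,0.1,0.1,0.1,0.1]}' && python3 - <<'E'
from rack import *
s=ctrl.get_state();p,d,c=cap("wrist");P=cloud(d,c);P[d==0]=9;np.savez("w9",p=p,d=d,**c)
print(R(s["orientation"]).round(4).tolist(),s["eef_pos"]);inhand(P,s);tabs(P,p)
goal([.4935,-.0225,.1115],s=s)
E
```

```text
t: 22.08
eef_pos: [0.4954, -0.0227, 0.1323]
orientation: [-2.162, 0.129, 2.157]
ft_force: [-0.4, 0.5, -1.3]
gripper_width: 0.0235
[[0.0022, -0.1198, -0.9928], [0.0004, -0.9928, 0.1198], [-1.0, -0.0006, -0.0022]] [ 0.4954183  -0.02268825  0.13228141]
  wedge z -95 x 25.8 y [-20.4  20.5]
  wedge z -85 x 8.2 y [-9.7 12.8]
  wedge z -75 x 4.8 y [-9.6 12.7]
  wedge z -65 x 1.6 y [-9.6 12.7]
  wedge z -55 x -1.6 y [-9.5 12.7]
  wedge z -45 x -4.8 y [-10.1  12.6]
  wedge z -35 x -7.8 y [-11.2  14. ]
  wedge z -25 x -8.8 y [-12.9  15.4]
  tip z -125.0
tab ((612.7721557617188, 52.14055633544922), (13.01416015625, 22.06283187866211), 83.72566223144531) z 0.1381 1218
tab ((602.4848022460938, -36.896671295166016), (11.652809143066406, 22.066978454589844), 83.62499237060547) z 0.1383 1060
offset [20.8  0.1  2. ] turn 0 q [-0.75 -1.36]
```

```bash
python3 -m jog '{"offset":[[10,0,2],[19,0,2],[19,0,2],[19,0,2]],"turn":[0,0,0,0],"fingers":[0.1,0.1,0.1,0.1]}' && python3 -m jog '{"offset":[[1,0,0],[1,0,0],[1,0,0]],"turn":[0,0,0],"fingers":[0.1,0.1,0.1]}'&& python3 -m jog '{"offset":[[1,0,0],[1,0,0],[1,0,0]],"turn":[0,0,0],"fingers":[0.1,0.1,0.1]}'&& python3 -m jog '{"offset":[[1,0,0],[1,0,0],[1,0,0]],"turn":[0,0,0],"fingers":[0.1,0.1,0.1]}'
```

```text
t: 22.62
eef_pos: [0.4925, -0.0225, 0.1122]
orientation: [-2.159, 0.13, 2.159]
ft_force: [0.1, -0.3, -1.8]
gripper_width: 0.024
t: 23.0
eef_pos: [0.4925, -0.0224, 0.1113]
orientation: [-2.16, 0.13, 2.159]
ft_force: [-0.2, -0.0, -1.1]
gripper_width: 0.0239
t: 23.38
eef_pos: [0.4925, -0.0223, 0.1103]
orientation: [-2.16, 0.13, 2.159]
ft_force: [-0.1, -0.5, -0.2]
gripper_width: 0.0236
t: 23.75
eef_pos: [0.493, -0.0225, 0.11]
orientation: [-2.16, 0.129, 2.158]
ft_force: [-3.4, 0.2, 6.0]
gripper_width: 0.0234
```

Contact comes at z = 0.1103, as predicted. Sliding the wedge in under clip2's bridge.

```bash
python3 -m jog '{"offset":[[0,0,-8],[0,0,-16],[0,0,-24],[0,0,-31],[0,0,-38],[0,0,-43],[0,0,-48],[0,0,-52]],"turn":[0,0,0,0,0,0,0,0],"fingers":[0.1,0.1,0.1,0.1,0.1,0.1,0.1,0.1]}' && python3 - <<'E'
from rack import *
s=ctrl.get_state();p,d,c=cap("wrist");P=cloud(d,c);P[d==0]=9;inhand(P,s);tabs(P,p)
E
```

```text
t: 24.75
eef_pos: [0.5429, -0.0289, 0.1102]
orientation: [-2.156, 0.129, 2.16]
ft_force: [-6.9, 0.8, 11.5]
gripper_width: 0.0237
  wedge z -95 x 13.9 y [-10.3  12.2]
  wedge z -85 x -29.1 y [-9.8 12.7]
  wedge z -75 x -0.7 y [-20.5  20.4]
  wedge z -65 x -3.5 y [-20.8  20.5]
  wedge z -55 x -3.2 y [-20.8  20.6]
  wedge z -45 x -4.4 y [-20.4  20.4]
  wedge z -35 x -7.9 y [-11.4  13.9]
  wedge z -25 x -8.9 y [-12.9  15.4]
  tip z -122.0
tab ((617.5714721679688, -38.82512283325195), (11.293837547302246, 22.6424503326416), 83.07982635498047) z 0.143 1269
tab ((613.2163696289062, 51.89304733276367), (12.712972640991211, 21.607486724853516), 84.60089874267578) z 0.138 1296
```

```bash
python3 -m jog '{"offset":[[0,0,-3],[0,0,-6],[0,0,-9],[0,0,-12],[0,0,-12]],"turn":[0,0,0,0,0],"fingers":[0.1,0.1,0.1,0.1,0.1]}' && python3 - <<'E'
from rack import *
s=ctrl.get_state();p,d,c=cap("wrist");P=cloud(d,c);P[d==0]=9;inhand(P,s);tabs(P,p)
E
```

```text
t: 25.42
eef_pos: [0.5558, -0.0303, 0.1102]
orientation: [-2.158, 0.129, 2.16]
ft_force: [-3.7, 1.2, 8.5]
gripper_width: 0.0236
  wedge z -95 x 6.3 y [-20.2  20. ]
  wedge z -85 x 7.9 y [-9.7 12.7]
  wedge z -75 x 3.8 y [-9.7 12.7]
  wedge z -65 x -4.4 y [-20.2  19.9]
  wedge z -55 x -6.7 y [-20.7  20.5]
  wedge z -45 x -8.2 y [-20.7  20.4]
  wedge z -35 x -7.2 y [-20.7  20.6]
  wedge z -25 x -8.9 y [-12.9  15.4]
  tip z -121.9
tab ((618.7020874023438, -38.97848129272461), (11.672801971435547, 22.523637771606445), 83.29257202148438) z 0.1468 1289
tab ((612.9417724609375, 52.138397216796875), (12.817798614501953, 21.908048629760742), 84.47447204589844) z 0.138 1220
```

```bash
python3 -m jog '{"offset":[[0,0,-3],[0,0,-6],[0,0,-8],[0,0,-10],[0,0,-10],[0,0,-10]],"turn":[0,0,0,0,0,0],"fingers":[0.1,0.1,0.1,0.1,0.1,0.1]}' && python3 - <<'E'
from rack import *
s=ctrl.get_state();p,d,c=cap("wrist");save("w10",p);P=cloud(d,c);P[d==0]=9;inhand(P,s);tabs(P,p)
E
```

```text
t: 26.22
eef_pos: [0.5605, -0.0309, 0.1105]
orientation: [-2.145, 0.126, 2.169]
ft_force: [-19.7, 3.1, 24.3]
gripper_width: 0.0231
  wedge z -95 x -7.0 y [-20.6  20.4]
  wedge z -85 x 7.5 y [-9.7 12.7]
  wedge z -75 x 4.3 y [-9.7 12.7]
  wedge z -65 x -35.6 y [-10.7  13.2]
  wedge z -55 x -6.8 y [-20.6  20.8]
  wedge z -45 x -9.8 y [-20.6  20.9]
  wedge z -35 x -7.9 y [-20.5  18.8]
  wedge z -25 x -8.9 y [-18.9  18.3]
  tip z -121.2
tab ((619.5125122070312, -39.032020568847656), (11.145600318908691, 22.562862396240234), 83.072021484375) z 0.1482 1245
tab ((613.2616577148438, 51.948490142822266), (12.864147186279297, 21.457212448120117), 82.84796142578125) z 0.138 1194
```

```bash
python3 - <<'E'
from m import *
p=cv2.imread("pics/w10.png")[...,::-1]
p2,d2,c2=cap("scene"); a=np.zeros((600,800,3),np.uint8); a[:320]=cv2.resize(p[0:240,120:540],(800,320),interpolation=cv2.INTER_CUBIC)[:320]; a[320:,:560]=cv2.resize(p2[150:250,250:450],(560,280),interpolation=cv2.INTER_CUBIC); save("w10c",a)
E
```

```text
(no output)
```

View pics/w10c.png

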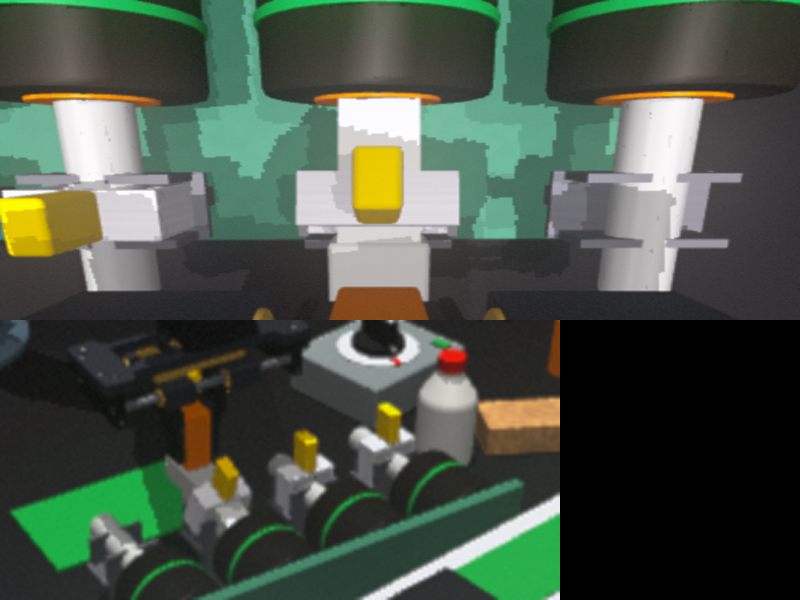

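The clip (375,190) has ridden up about 10 mm and is tilted toward the brush, and the blade tip (380,100) is right at the brush. I'll measure how far the brush face leaves room and what the force is made of.

```bash
python3 - <<'E'
from m import *
S=np.array([.6026,-.0368]);ex=np.array([.9932,-.116]);ey=np.array([.116,.9932])
p,d,c=cap("wrist");P=cloud(d,c); Q=P[d>0]; u=(Q[:,:2]-S)@ex*1000; v=(Q[:,:2]-S)@ey*1000; z=Q[:,2]*1000
for z0 in range(80,124,4):
    for nm,v0 in(("pin1",-90),("pin2",0),("pin3",90)):
        k=(abs(v-v0)<34)&(abs(v-v0)>(0 if z0>99 else 16))&(abs(z-z0)<2)&(u>30)&(u<70)
        if k.sum()>8: print(nm,z0,k.sum(),np.percentile(u[k],[1,10,50]).round(1))
s=ctrl.get_state();print(s["eef_pos"],s["ft_force"],s["torque"],(S-s["eef_pos"][:2])@ex*1000,((s["eef_pos"][:2]-S)@ey*1000),R(s["orientation"]).round(4).tolist())
# wedge points along blade
k=(abs(v)<11)&(u<60)&(u>-60)&(z>95)&(z<125)
for a in range(-56,58,4):
    q=k&(abs(u-a)<2)
    if q.sum()>3: print(a,np.median(z[q]).round(1),q.sum(),end="; ")
E
```

```text
pin1 80 41 [48.5 48.6 50.1]
pin2 80 35 [48.6 48.6 50.1]
pin3 80 38 [48.5 48.6 50. ]
pin1 84 44 [48.5 48.6 50. ]
pin2 84 41 [48.5 48.6 50. ]
pin3 84 47 [48.4 48.5 50. ]
pin1 88 63 [48.4 48.5 50.1]
pin2 88 55 [48.5 48.6 50. ]
pin3 88 56 [48.5 48.6 50. ]
pin1 92 74 [48.5 48.6 50. ]
pin2 92 68 [48.5 48.6 50. ]
pin3 92 67 [48.5 48.7 50. ]
pin1 96 164 [48.6 49.9 52.7]
pin2 96 115 [48.5 49.4 50.2]
pin3 96 164 [48.5 49.8 51.4]
pin1 100 398 [33.8 48.5 52.1]
pin2 100 752 [40.5 43.1 47.5]
pin3 100 350 [33.5 48.5 51.9]
pin1 104 495 [48.4 49.1 52.2]
pin2 104 1407 [30.2 32.8 40.3]
pin3 104 527 [48.5 48.9 52.7]
pin1 108 519 [49.5 50.  57.5]
pin2 108 627 [30.1 31.2 54.5]
pin3 108 517 [49.8 50.  56.8]
pin1 112 792 [49.9 50.1 58.3]
pin2 112 752 [49.9 50.2 58.6]
pin3 112 770 [49.9 50.2 58.5]
pin1 116 1306 [49.9 50.8 59.1]
pin2 116 1307 [49.9 50.7 59.1]
pin3 116 1290 [50.  50.7 59. ]
pin1 120 2394 [50.6 52.6 60.5]
pin2 120 2385 [50.6 52.5 60.4]
pin3 120 2374 [50.6 52.6 60.5]
[ 0.56046651 -0.03095873  0.11047775] [-20.28214419   2.91770624  25.86837402] [0.54032512 3.47254204 0.04749584] 42.52456449767138 0.914063524650015 [[-0.0112, -0.1205, -0.9926], [0.005, -0.9927, 0.1205], [-0.9999, -0.0036, 0.0117]]
-28 119.8 234; -24 119.4 271; -20 119.4 280; -16 119.4 277; -12 119.1 297; -8 118.6 288; -4 117.6 250; 0 120.5 185; 4 119.0 111; 8 117.7 101; 12 116.4 105; 16 115.1 101; 20 109.5 96; 24 108.1 99; 28 106.8 130; 32 105.6 318; 36 104.2 277; 40 102.9 289; 44 101.6 304; 48 101.7 385; 52 119.4 508; 56 120.5 392;
```

The raised clip follows the wedge's slope, so its centre is up about 13 mm. I'll take off some down-force, push a little further and see whether it moves.

```bash
python3 -m jog '{"offset":[[-1,0,0],[-1,0,-2],[-1,0,-4],[-1,0,-4],[-1,0,-4]],"turn":[0,0,0,0,0],"fingers":[0.1,0.1,0.1,0.1,0.1]}' && python3 - <<'E'
from rack import *
s=ctrl.get_state();p,d,c=cap("wrist");P=cloud(d,c);P[d==0]=9;tabs(P,p)
S=np.array([.6026,-.0368]);ex=np.array([.9932,-.116])
print((S-s["eef_pos"][:2])@ex*1000,R(s["orientation"]).round(4).tolist()[2])
E
```

```text
t: 27.0
eef_pos: [0.5607, -0.0311, 0.1108]
orientation: [-2.135, 0.124, 2.177]
ft_force: [-27.4, 4.0, 28.2]
gripper_width: 0.0237
tab ((619.7059936523438, -39.47343444824219), (11.610981941223145, 22.112733840942383), 83.03385925292969) z 0.1485 1267
tab ((613.2133178710938, 51.91519546508789), (13.003056526184082, 21.758010864257812), 82.87089538574219) z 0.138 1192
42.32289591500556 [-0.9998, -0.0047, 0.02]
```

```bash
python3 -m jog '{"offset":[[0,0,9],[0,0,18],[0,0,27],[0,0,36],[0,0,45],[0,0,60],[0,0,80],[0,0,80]],"turn":[0,0,0,0,0,0,0,0],"fingers":[0.1,0.1,0.1,0.1,0.1,0.1,0.1,0.1]}' && python3 - <<'E'
from rack import *
s=ctrl.get_state();p,d,c=cap("wrist");save("w11",p);P=cloud(d,c);P[d==0]=9;inhand(P,s);tabs(P,p)
S=np.array([.6026,-.0368]);ex=np.array([.9932,-.116])
print((S-s["eef_pos"][:2])@ex*1000,R(s["orientation"]).round(4).tolist())
E
```

```text
t: 28.05
eef_pos: [0.489, -0.0219, 0.1103]
orientation: [-2.158, 0.129, 2.159]
ft_force: [0.8, 0.2, -1.4]
gripper_width: 0.0238
  wedge z -95 x 14.5 y [-20.5  20.3]
  wedge z -85 x 7.5 y [-10.3  12.1]
  wedge z -75 x 4.3 y [-10.3  12.1]
  wedge z -65 x 1.2 y [-10.2  12.6]
  wedge z -55 x -2.1 y [-10.1  12.6]
  wedge z -45 x -5.2 y [-10.1  12.5]
  wedge z -35 x -8.2 y [-11.4  14. ]
  wedge z -25 x -9.0 y [-12.9  15.4]
  tip z -121.9
tab ((608.6116943359375, 52.4719123840332), (12.592287063598633, 14.01179313659668), 83.86019134521484) z 0.138 1035
tab ((603.967041015625, -37.65081024169922), (10.84958267211914, 2.639299154281616), 85.09757232666016) z 0.1331 199
114.55285355152111 [[-0.0005, -0.12, -0.9928], [0.0014, -0.9928, 0.12], [-1.0, -0.0013, 0.0006]]
```

```bash
python3 -m jog '{"offset":[[-40,0,0],[-80,0,0],[-80,0,0],[-80,0,0]],"turn":[0,0,0,0],"fingers":[0.1,0.1,0.1,0.1]}' && python3 - <<'E'
from rack import *
s=ctrl.get_state();p,d,c=cap("wrist");save("w12",p);P=cloud(d,c);P[d==0]=9;tabs(P,p,.125,.175)
h=cv2.cvtColor(p,cv2.COLOR_RGB2HSV).astype(int); wh=(h[...,1]<60)&(h[...,2]>110)
for g in(.0523,-.0368):
    k=wh&(P[...,2]>.102)&(P[...,2]<.13)&(abs(P[...,1]-g)<.03)&(P[...,0]<.66)&(P[...,0]>.57); q=P[k]; print("bridge",cv2.minAreaRect((q[:,:2]*1000).astype(np.float32)),np.percentile(q[:,2],[5,50,95]).round(4))
E
```

```text
t: 28.6
eef_pos: [0.4901, -0.0218, 0.1896]
orientation: [-2.159, 0.129, 2.161]
ft_force: [-1.0, -0.4, -2.0]
gripper_width: 0.0233
tab ((617.6229858398438, -39.331722259521484), (11.43254280090332, 20.91202735900879), 83.186767578125) z 0.1481 656
tab ((623.679931640625, 141.2144775390625), (13.122735023498535, 22.64645004272461), 84.31452941894531) z 0.1378 738
tab ((612.8153686523438, 51.96273422241211), (11.76884937286377, 21.983997344970703), 83.39653778076172) z 0.1381 647
bridge ((612.9013671875, 52.54501724243164), (47.28191375732422, 21.93243980407715), 83.1218032836914) [0.1049 0.1064 0.1077]
bridge ((608.0438232421875, -37.788734436035156), (49.467716217041016, 27.390316009521484), 83.83964538574219) [0.1136 0.118  0.1211]
```

```bash
python3 - <<'E'
from m import *
p=cv2.imread("pics/w12.png")[...,::-1]
p2,d2,c2=cap("scene"); a=np.zeros((600,800,3),np.uint8); a[:330]=cv2.resize(p[0:132,80:400],(800,330),interpolation=cv2.INTER_CUBIC); a[330:,:430]=cv2.resize(p2[185:248,280:380],(430,270),interpolation=cv2.INTER_CUBIC)
q,d3,c3=cap("top");a[330:,440:]=cv2.resize(q[140:195,305:378],(360,270),interpolation=cv2.INTER_CUBIC);save("w12c",a)
for n,d,c in(("scene",d2,c2),("top",d3,c3)):
    P=cloud(d,c); S=np.array([.6026,-.0368]);ex=np.array([.9932,-.116]);ey=np.array([.116,.9932]);Q=P[d>0];u=(Q[:,:2]-S)@ex*1000;v=(Q[:,:2]-S)@ey*1000;z=Q[:,2]*1000
    k=(abs(v)<26)&(u>-30)&(u<40)&(z>60)
    for z0 in range(64,152,6):
        m=k&(abs(z-z0)<3)&(abs(v)>14)
        if m.sum()>2: print(n,z0,m.sum(),"u",np.percentile(u[m],[5,95]).round(1),"v",np.percentile(v[m],[5,95]).round(1))
E
```

```text
scene 64 3 u [15.4 15.8] v [-22.1 -14.9]
scene 70 30 u [-16.7  16.7] v [-25.7 -15. ]
scene 76 13 u [-17.1  17.1] v [-24.7 -16.2]
scene 82 16 u [-16.4  17.5] v [-25.5  -5.5]
scene 88 23 u [-15.9  16.9] v [-25.2  21.8]
scene 94 33 u [-17.   16.5] v [-25.5  21.9]
scene 100 19 u [-6.8 13.2] v [-25.7  21.4]
scene 106 13 u [-6.9 14. ] v [-25.6  16.9]
scene 112 26 u [ 2.3 17.2] v [-25.4  18.4]
scene 118 41 u [-2.9 15.8] v [-24.6  20.3]
```

View pics/w12c.png

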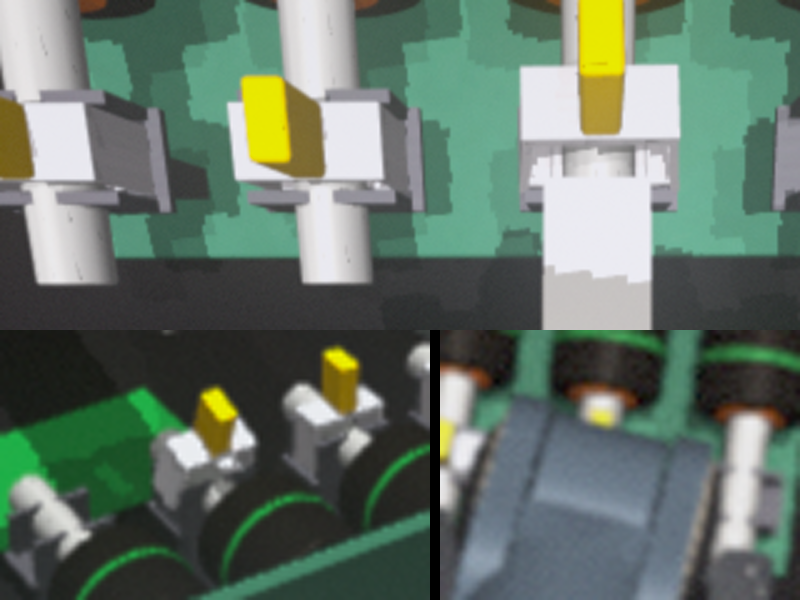

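Clip2 stays up without the wedge but is tilted: front edge high at (600,130), rear still low. Its rear lips may still grip, so the fingers stay off it. First I'll use the bare pin to see where the blade tip is really stopped.

```bash
python3 -m jog '{"offset":[[0,45,-7],[0,90,-14],[40,90,-14],[70,90,-14],[79,90,-14],[79,90,-14]],"turn":[0,0,0,0,0,0],"fingers":[0.1,0.1,0.1,0.1,0.1,0.1]}' && python3 -m jog '{"offset":[[0,0,-15],[0,0,-30],[0,0,-42],[0,0,-50],[0,0,-55],[0,0,-55]],"turn":[0,0,0,0,0,0],"fingers":[0.1,0.1,0.1,0.1,0.1,0.1]}' && python3 - <<'E'
from m import *
s=ctrl.get_state();S=np.array([.5922,-.1257]);ex=np.array([.9932,-.116]);ey=np.array([.116,.9932]);print("short",(S-s["eef_pos"][:2])@ex*1000,(s["eef_pos"][:2]-S)@ey*1000,s["ft_force"])
E
python3 -m jog '{"offset":[[0,0,-2],[0,0,-4],[0,0,-4]],"turn":[0,0,0],"fingers":[0.1,0.1,0.1]}'
python3 -m jog '{"offset":[[0,0,-2],[0,0,-4],[0,0,-4]],"turn":[0,0,0],"fingers":[0.1,0.1,0.1]}'
python3 - <<'E'
from m import *
s=ctrl.get_state();S=np.array([.5922,-.1257]);ex=np.array([.9932,-.116]);print("short",(S-s["eef_pos"][:2])@ex*1000,s["ft_force"])
E
```

```text
t: 29.5
eef_pos: [0.4936, -0.1136, 0.111]
orientation: [-2.159, 0.131, 2.16]
ft_force: [-0.0, -0.5, -2.1]
gripper_width: 0.0239
t: 30.25
eef_pos: [0.5482, -0.1198, 0.1111]
orientation: [-2.159, 0.13, 2.16]
ft_force: [-0.5, 0.1, -1.5]
gripper_width: 0.0237
short 44.409131948645204 0.7534916818477877 [-0.46478009  0.1002003  -1.54735441]
t: 30.62
eef_pos: [0.5498, -0.1199, 0.1106]
orientation: [-2.154, 0.129, 2.164]
ft_force: [-5.2, 0.2, -0.4]
gripper_width: 0.0236
t: 31.0
eef_pos: [0.55, -0.12, 0.1103]
orientation: [-2.144, 0.126, 2.171]
ft_force: [-14.0, 2.6, 7.2]
gripper_width: 0.0234
short 42.608198364187615 [-14.02971698   2.59880722   7.23036862]
```

Even on the bare pin the tip is stopped with the TCP about 42.5 mm short, so the brush face sets the limit. With the tilt, clip2's origin works out at about 13 mm up, which is marginal. I'll go back under it and lift gently with the wedge, watching the force to tell loose from gripping.

```bash
python3 -m jog '{"offset":[[0,0,30],[0,0,65],[-40,0,68],[-79,0,68],[-79,-45,68],[-79,-89,68],[-79,-89,68]],"turn":[0,0,0,0,0,0,0],"fingers":[0.1,0.1,0.1,0.1,0.1,0.1,0.1]}' && python3 - <<'E'
from rack import *
s=ctrl.get_state();S=np.array([.6026,-.0368]);ex=np.array([.9932,-.116]);ey=np.array([.116,.9932]);print("short",(S-s["eef_pos"][:2])@ex*1000,"lat",(s["eef_pos"][:2]-S)@ey*1000)
p,d,c=cap("wrist");P=cloud(d,c);P[d==0]=9;inhand(P,s);tabs(P,p,.125,.175)
T=S-.105*ex+.0012*ey; goal([*T,.1108],s=s)
E
```

```text
t: 31.88
eef_pos: [0.5003, -0.0199, 0.1902]
orientation: [-2.164, 0.12, 2.161]
ft_force: [-0.3, -1.1, -1.6]
gripper_width: 0.0236
short 103.58497074868578 lat 4.904304201220053
  wedge z -95 x 9.2 y [-10.2  12.2]
  wedge z -85 x 7.0 y [-10.2  12.1]
  wedge z -75 x 3.8 y [-10.2  12.6]
  wedge z -65 x 0.7 y [-10.1  12.6]
  wedge z -55 x -2.4 y [-10.1  12.6]
  wedge z -45 x -5.6 y [-10.   12.5]
  wedge z -35 x -8.4 y [-11.7  14.2]
  wedge z -25 x -9.2 y [-12.9  15.4]
  tip z -113.7
tab ((618.5742797851562, -40.058265686035156), (10.486114501953125, 22.742849349975586), 83.58052062988281) z 0.148 634
tab ((623.36669921875, 141.3063507080078), (13.389880180358887, 21.94711685180664), 82.93994140625) z 0.1378 702
tab ((612.7489013671875, 51.59440994262695), (11.434188842773438, 21.27146339416504), 85.7601318359375) z 0.138 572
offset [79.4  3.8  1.5] turn 0 q [-0.83 -1.43]
```

```bash
python3 -m jog '{"offset":[[40,4,3],[70,4,3],[79,4,3],[79,4,3]],"turn":[0,0,0,0],"fingers":[0.1,0.1,0.1,0.1]}' && python3 -m jog '{"offset":[[0,0,-12],[0,0,-24],[0,0,-36],[0,0,-46],[0,0,-54],[0,0,-60],[0,0,-62],[0,0,-62]],"turn":[0,0,0,0,0,0,0,0],"fingers":[0.1,0.1,0.1,0.1,0.1,0.1,0.1,0.1]}' && python3 -m jog '{"offset":[[-1,0,0],[-2,0,0],[-2,0,0]],"turn":[0,0,0],"fingers":[0.1,0.1,0.1]}' && python3 -m jog '{"offset":[[-1,0,0],[-2,0,0],[-2,0,0]],"turn":[0,0,0],"fingers":[0.1,0.1,0.1]}'; python3 - <<'E'
from rack import *
s=ctrl.get_state();S=np.array([.6026,-.0368]);ex=np.array([.9932,-.116]);ey=np.array([.116,.9932]);print("short",(S-s["eef_pos"][:2])@ex*1000,"lat",(s["eef_pos"][:2]-S)@ey*1000)
p,d,c=cap("wrist");P=cloud(d,c);P[d==0]=9;inhand(P,s);tabs(P,p,.125,.175)
E
```

```text
t: 32.42
eef_pos: [0.496, -0.0288, 0.1115]
orientation: [-2.159, 0.132, 2.158]
ft_force: [-0.2, 0.7, -1.5]
gripper_width: 0.0237
t: 33.42
eef_pos: [0.5569, -0.0352, 0.111]
orientation: [-2.158, 0.13, 2.16]
ft_force: [0.7, 0.8, -3.4]
gripper_width: 0.0234
t: 33.8
eef_pos: [0.5572, -0.0351, 0.1134]
orientation: [-2.159, 0.129, 2.159]
ft_force: [-0.3, 0.1, -2.1]
gripper_width: 0.0235
t: 34.17
eef_pos: [0.5577, -0.0353, 0.1155]
orientation: [-2.16, 0.13, 2.158]
ft_force: [0.4, 0.7, -2.3]
gripper_width: 0.0237
short 44.814459915363805 lat -3.680421319433404
  wedge z -95 x 2.8 y [-20.6  20.3]
  wedge z -85 x 7.1 y [-14.4  12.1]
  wedge z -75 x 3.7 y [-14.6  12.2]
  wedge z -65 x -5.9 y [-19.6  16.7]
  wedge z -55 x -7.4 y [-20.7  17.8]
  wedge z -45 x -9.4 y [-20.5  17.9]
  wedge z -35 x -7.9 y [-20.6  18.8]
  wedge z -25 x -9.3 y [-13.4  15.5]
  tip z -123.5
tab ((620.1370239257812, -38.89706039428711), (11.624945640563965, 21.997325897216797), 83.14585876464844) z 0.1532 1303
tab ((613.2207641601562, 51.771392822265625), (12.848356246948242, 21.720428466796875), 82.1817626953125) z 0.1379 1148
```

Lifting 4 mm raised the clip to tab z 0.153 with under 1 N extra, so clip2 is loose. Setting it down, withdrawing, and moving on to clip3.

```bash
python3 -m jog '{"offset":[[3,0,0],[3,0,10],[3,0,25],[3,0,45],[3,0,62],[-40,0,62],[-76,0,62],[-76,0,62]],"turn":[0,0,0,0,0,0,0,0],"fingers":[0.1,0.1,0.1,0.1,0.1,0.1,0.1,0.1]}' && python3 -m jog '{"offset":[[0,-30,0],[0,-60,0],[0,-88,0],[0,-88,0],[0,-88,0]],"turn":[0,0,0,0,0],"fingers":[0.1,0.1,0.1,0.1,0.1]}' && python3 - <<'E'
from rack import *
s=ctrl.get_state();S=np.array([.6127,.0523]);ex=np.array([.9932,-.116]);ey=np.array([.116,.9932]);print("short",(S-s["eef_pos"][:2])@ex*1000,"lat",(s["eef_pos"][:2]-S)@ey*1000)
p,d,c=cap("wrist");P=cloud(d,c);P[d==0]=9;inhand(P,s);tabs(P,p,.125,.175)
T=S-.110*ex+.0012*ey; goal([*T,.1115],s=s)
E
```

```text
t: 35.22
eef_pos: [0.497, -0.0278, 0.1934]
orientation: [-2.164, 0.127, 2.153]
ft_force: [0.2, 0.3, -1.2]
gripper_width: 0.0237
t: 35.85
eef_pos: [0.5053, 0.0586, 0.1904]
orientation: [-2.158, 0.132, 2.161]
ft_force: [-0.0, -1.1, -2.1]
gripper_width: 0.0238
short 107.3991632841606 lat -6.222319067075026
  wedge z -95 x 9.2 y [-10.3  12.1]
  wedge z -85 x 6.9 y [-10.3  12.1]
  wedge z -75 x 3.7 y [-10.2  12.6]
  wedge z -65 x 0.8 y [-10.2  12.6]
  wedge z -55 x -2.4 y [-10.1  12.5]
  wedge z -45 x -5.6 y [-10.1  12.5]
  wedge z -35 x -8.4 y [-11.7  14.1]
  wedge z -25 x -9.2 y [-12.9  15.3]
  tip z -92.6
tab ((617.1121215820312, -37.89735412597656), (12.038578987121582, 22.847867965698242), 82.7676010131836) z 0.1521 812
tab ((614.3175659179688, 52.334075927734375), (11.585076332092285, 19.46478271484375), 82.99089050292969) z 0.1383 518
tab ((623.2885131835938, 141.362548828125), (12.259590148925781, 21.611177444458008), 82.82503509521484) z 0.138 638
offset [78.9 -7.5  2.5] turn 0 q [-0.97 -1.58]
```

```bash
python3 -m jog '{"offset":[[35,-6,2],[65,-6,2],[78,-6,2],[78,-6,2],[78,-6,2]],"turn":[0,0,0,0,0],"fingers":[0.1,0.1,0.1,0.1,0.1]}' && python3 - <<'E'
from rack import *
s=ctrl.get_state();S=np.array([.6127,.0523]);ex=np.array([.9932,-.116]);ey=np.array([.116,.9932]);print("short",(S-s["eef_pos"][:2])@ex*1000,"lat",(s["eef_pos"][:2]-S)@ey*1000,R(s["orientation"])[:,1])
E
```

```text
t: 36.52
eef_pos: [0.506, 0.0654, 0.1142]
orientation: [-2.161, 0.13, 2.157]
ft_force: [0.5, -0.2, -1.2]
gripper_width: 0.0233
short 107.51028505920853 lat 0.6021719803593027 [-1.20652471e-01 -9.92694535e-01 -7.35778310e-04]
```

```bash
python3 -m jog '{"offset":[[3,0,0],[3,0,-10],[3,0,-20],[3,0,-29],[3,0,-37],[3,0,-44],[3,0,-50],[3,0,-54]],"turn":[0,0,0,0,0,0,0,0],"fingers":[0.1,0.1,0.1,0.1,0.1,0.1,0.1,0.1]}' && python3 -m jog '{"offset":[[0,0,-4],[0,0,-8],[0,0,-12],[0,0,-14],[0,0,-14],[0,0,-14]],"turn":[0,0,0,0,0,0],"fingers":[0.1,0.1,0.1,0.1,0.1,0.1]}' && python3 - <<'E'
from rack import *
s=ctrl.get_state();S=np.array([.6127,.0523]);ex=np.array([.9932,-.116]);ey=np.array([.116,.9932]);print("short",(S-s["eef_pos"][:2])@ex*1000,"lat",(s["eef_pos"][:2]-S)@ey*1000)
p,d,c=cap("wrist");P=cloud(d,c);P[d==0]=9;inhand(P,s);tabs(P,p,.125,.175)
E
```

```text
t: 37.52
eef_pos: [0.5593, 0.0591, 0.11]
orientation: [-2.16, 0.13, 2.159]
ft_force: [-0.5, 0.1, -3.0]
gripper_width: 0.0238
t: 38.28
eef_pos: [0.5707, 0.0578, 0.1101]
orientation: [-2.154, 0.129, 2.164]
ft_force: [-5.1, 0.5, 1.7]
gripper_width: 0.0235
short 42.33530684657323 lat 0.6274383253707088
  wedge z -95 x -6.3 y [-20.5  20.5]
  wedge z -85 x 7.2 y [-10.3  12.1]
  wedge z -75 x 4.0 y [-10.2  12.1]
  wedge z -65 x -36.6 y [-10.1  13.2]
  wedge z -55 x -7.4 y [-20.7  20.9]
  wedge z -45 x -10.3 y [-20.6  20.9]
  wedge z -35 x -8.1 y [-20.   18.7]
  wedge z -25 x -9.0 y [-18.4  18.4]
  tip z -121.3
tab ((628.9806518554688, 50.656829833984375), (11.55670166015625, 22.0476016998291), 83.21539306640625) z 0.1491 1315
tab ((617.359130859375, -37.955257415771484), (12.82625675201416, 23.046030044555664), 83.12457275390625) z 0.1517 1754
tab ((623.4738159179688, 141.47128295898438), (12.827106475830078, 22.00460433959961), 81.98176574707031) z 0.1378 1225
```

Stopped at 42.3 mm again, with the tab up 11 mm. Same gentle lift test.

```bash
python3 -m jog '{"offset":[[0,0,3],[-1,0,3],[-2,0,3],[-2,0,3]],"turn":[0,0,0,0],"fingers":[0.1,0.1,0.1,0.1]}' && python3 -m jog '{"offset":[[-1,0,0],[-3,0,0],[-3,0,0]],"turn":[0,0,0],"fingers":[0.1,0.1,0.1]}' && python3 - <<'E'
from rack import *
p,d,c=cap("wrist");P=cloud(d,c);P[d==0]=9;tabs(P,p,.125,.175)
E
```

```text
t: 38.83
eef_pos: [0.5703, 0.0579, 0.1126]
orientation: [-2.161, 0.13, 2.158]
ft_force: [0.4, 0.1, -1.0]
gripper_width: 0.0237
t: 39.2
eef_pos: [0.57, 0.0579, 0.1156]
orientation: [-2.16, 0.13, 2.158]
ft_force: [-0.1, 1.1, -1.3]
gripper_width: 0.0234
tab ((630.0238647460938, 50.539825439453125), (11.60115909576416, 22.531179428100586), 83.14922332763672) z 0.1539 1315
tab ((617.3063354492188, -37.785552978515625), (12.477675437927246, 22.771896362304688), 81.19277954101562) z 0.1517 1596
tab ((623.5175170898438, 141.56106567382812), (13.06968879699707, 21.982345581054688), 83.55146026611328) z 0.1379 1144
```

Clip3 is loose too (tab 0.154, no extra force). On to clip4.

```bash
python3 -m jog '{"offset":[[3,0,0],[3,0,10],[3,0,25],[3,0,45],[3,0,65],[-40,0,65],[-76,0,65],[-76,0,65]],"turn":[0,0,0,0,0,0,0,0],"fingers":[0.1,0.1,0.1,0.1,0.1,0.1,0.1,0.1]}' && python3 -m jog '{"offset":[[0,-30,0],[0,-60,0],[0,-89,0],[0,-89,0],[0,-89,0],[0,-89,0]],"turn":[0,0,0,0,0,0],"fingers":[0.1,0.1,0.1,0.1,0.1,0.1]}' && python3 -m jog '{"offset":[[35,0,0],[65,0,0],[76,0,0],[76,0,0],[76,0,0]],"turn":[0,0,0,0,0],"fingers":[0.1,0.1,0.1,0.1,0.1]}'; python3 - <<'E'
from rack import *
s=ctrl.get_state();S=np.array([.6234,.1413]);ex=np.array([.9932,-.116]);ey=np.array([.116,.9932]);print("short",(S-s["eef_pos"][:2])@ex*1000,"lat",(s["eef_pos"][:2]-S)@ey*1000,s["qpos"].round(2))
p,d,c=cap("wrist");P=cloud(d,c);P[d==0]=9;inhand(P,s);tabs(P,p,.125,.175)
E
```

```text
t: 40.25
eef_pos: [0.506, 0.0661, 0.1934]
orientation: [-2.163, 0.126, 2.153]
ft_force: [-0.8, 0.5, -1.3]
gripper_width: 0.0237
t: 41.0
eef_pos: [0.5152, 0.1527, 0.1909]
orientation: [-2.158, 0.132, 2.159]
ft_force: [-0.6, 0.5, -2.0]
gripper_width: 0.0237
t: 41.62
eef_pos: [0.5167, 0.1541, 0.1164]
orientation: [-2.161, 0.129, 2.157]
ft_force: [-0.1, 0.3, -1.4]
gripper_width: 0.0233
short 107.44683169604424 lat 0.3153542191876961 [-1.01  0.45  0.85  1.99 -0.43  0.89 -1.63]
  wedge z -95 x 10.2 y [-20.7  20.5]
  wedge z -85 x 7.0 y [-10.2  12.2]
  wedge z -75 x 3.8 y [-10.1  12.7]
  wedge z -65 x 0.7 y [-10.1  12.6]
  wedge z -55 x -2.4 y [-10.1  12.6]
  wedge z -45 x -5.5 y [-10.   12.6]
  wedge z -35 x -8.4 y [-11.6  14.2]
  wedge z -25 x -9.2 y [-12.8  15.4]
  tip z -127.3
tab ((623.4030151367188, 141.93499755859375), (11.919065475463867, 22.18442153930664), 83.34857177734375) z 0.1383 1346
tab ((615.957763671875, 53.44906997680664), (14.035422325134277, 8.742127418518066), 60.460426330566406) z 0.1438 891
```

```bash
python3 -m jog '{"offset":[[5,0,0],[5,0,-10],[5,0,-20],[5,0,-29],[5,0,-37],[5,0,-44],[5,0,-50],[5,0,-54]],"turn":[0,0,0,0,0,0,0,0],"fingers":[0.1,0.1,0.1,0.1,0.1,0.1,0.1,0.1]}' && python3 -m jog '{"offset":[[0,0,-4],[0,0,-8],[0,0,-12],[0,0,-14],[0,0,-14],[0,0,-14]],"turn":[0,0,0,0,0,0],"fingers":[0.1,0.1,0.1,0.1,0.1,0.1]}' && python3 - <<'E'
from rack import *
s=ctrl.get_state();S=np.array([.6234,.1413]);ex=np.array([.9932,-.116]);ey=np.array([.116,.9932]);print("short",(S-s["eef_pos"][:2])@ex*1000,"lat",(s["eef_pos"][:2]-S)@ey*1000)
p,d,c=cap("wrist");P=cloud(d,c);P[d==0]=9;tabs(P,p,.125,.175)
E
python3 -m jog '{"offset":[[0,0,3],[-1,0,3],[-2,0,3],[-2,0,3]],"turn":[0,0,0,0],"fingers":[0.1,0.1,0.1,0.1]}' && python3 -m jog '{"offset":[[-1,0,0],[-3,0,0],[-3,0,0]],"turn":[0,0,0],"fingers":[0.1,0.1,0.1]}' && python3 - <<'E'
from rack import *
p,d,c=cap("wrist");P=cloud(d,c);P[d==0]=9;tabs(P,p,.125,.175)
E
```

```text
t: 42.68
eef_pos: [0.57, 0.1474, 0.11]
orientation: [-2.16, 0.13, 2.159]
ft_force: [-1.9, 0.5, -2.4]
gripper_width: 0.0239
t: 43.42
eef_pos: [0.5811, 0.1462, 0.1101]
orientation: [-2.154, 0.129, 2.165]
ft_force: [-6.8, 0.2, 1.6]
gripper_width: 0.0236
short 42.599234594044496 lat -0.05974190428871366
tab ((639.4874877929688, 139.9116973876953), (11.569079399108887, 22.07763671875), 83.10807037353516) z 0.149 1293
tab ((626.5247192382812, 51.513389587402344), (12.718371391296387, 22.45049285888672), 83.89574432373047) z 0.1527 1712
t: 43.98
eef_pos: [0.5808, 0.1463, 0.1125]
orientation: [-2.16, 0.13, 2.158]
ft_force: [-0.7, 0.7, -2.1]
gripper_width: 0.0237
t: 44.35
eef_pos: [0.5808, 0.1464, 0.1157]
orientation: [-2.161, 0.13, 2.158]
ft_force: [-0.3, 0.2, -1.2]
gripper_width: 0.0238
tab ((640.218017578125, 139.8870391845703), (11.5795259475708, 22.080825805664062), 83.07337951660156) z 0.1542 1301
tab ((626.362548828125, 51.57013702392578), (13.2742280960083, 22.500408172607422), 83.09341430664062) z 0.1528 1602
```

All three clips are free. Withdrawing, and taking the wedge back to the mat with the blade along the mat's long side.

```bash
python3 -m jog '{"offset":[[3,0,0],[3,0,10],[3,0,25],[3,0,45],[3,0,65],[-40,0,65],[-76,0,65],[-76,0,65]],"turn":[0,0,0,0,0,0,0,0],"fingers":[0.1,0.1,0.1,0.1,0.1,0.1,0.1,0.1]}' && python3 -m jog '{"offset":[[0,28,6],[0,57,11],[0,86,17],[0,114,22],[0,142,28],[0,170,33],[0,199,39],[0,227,44]],"turn":[-0.18,-0.36,-0.54,-0.72,-0.9,-1.08,-1.26,-1.44],"fingers":[0.1,0.1,0.1,0.1,0.1,0.1,0.1,0.1]}' && python3 -m jog '{"offset":[[0,0,0],[0,0,0],[0,0,0],[0,0,0]],"turn":[-0.13,-0.13,-0.13,-0.13],"fingers":[0.1,0.1,0.1,0.1]}'; python3 - <<'E'
from rack import *
s=ctrl.get_state();p,d,c=cap("wrist");P=cloud(d,c);P[d==0]=9;save("w13",p);inhand(P,s)
h=cv2.cvtColor(p,cv2.COLOR_RGB2HSV).astype(int)
g=(h[...,0]>48)&(h[...,0]<75)&(h[...,1]>120)&(h[...,2]>90)&(abs(P[...,2]-.004)<.004)
print("mat",cv2.minAreaRect((P[g][:,:2]*1000).astype(np.float32)))
print(R(s["orientation"]).round(3).tolist());goal([.445,-.068,.0175],s=s)
E
```

```text
t: 45.4
eef_pos: [0.5166, 0.1547, 0.1936]
orientation: [-2.162, 0.125, 2.153]
ft_force: [-0.9, 0.7, -2.2]
gripper_width: 0.0237
t: 46.4
eef_pos: [0.4428, -0.0664, 0.1899]
orientation: [1.386, 1.086, -1.389]
ft_force: [0.1, -0.5, -1.5]
gripper_width: 0.0235
t: 46.9
eef_pos: [0.4446, -0.0655, 0.1909]
orientation: [1.297, 1.15, -1.298]
ft_force: [0.0, -0.9, -2.0]
gripper_width: 0.0239
  wedge z -85 x 7.6 y [-10.4  12. ]
  wedge z -75 x 4.4 y [-10.3  11.9]
  wedge z -65 x 1.3 y [-10.3  12.4]
  wedge z -55 x -1.8 y [-10.3  12.4]
  wedge z -45 x -4.9 y [-10.2  12.4]
  wedge z -35 x -8.0 y [-10.1  12.3]
  wedge z -25 x -9.3 y [-13.   15.2]
  tip z -90.3
mat ((442.6756286621094, -33.74739074707031), (191.8256072998047, 111.97135925292969), 83.85247802734375)
[[-0.001, 0.993, -0.121], [-0.0, -0.121, -0.993], [-1.0, -0.001, 0.0]]
offset [173.4   0.8   2.4] turn 0 q [-0.64  0.06]
```

```bash
python3 -m jog '{"offset":[[50,1,2],[100,1,2],[140,1,2],[160,1,2],[170,1,2],[170,1,2]],"turn":[0,0,0,0,0,0],"fingers":[0.1,0.1,0.1,0.1,0.1,0.1]}' && python3 -m jog '{"offset":[[2,0,0],[3,0,0],[3,0,0]],"turn":[0,0,0],"fingers":[0.1,0.1,0.1]}' && python3 -m jog '{"offset":[[1,0,0],[1,0,0],[1,0,0]],"turn":[0,0,0],"fingers":[0.1,0.1,0.1]}'
```

```text
t: 47.7
eef_pos: [0.4456, -0.068, 0.0211]
orientation: [1.297, 1.15, -1.298]
ft_force: [-0.0, 0.4, -1.9]
gripper_width: 0.0239
t: 48.08
eef_pos: [0.4459, -0.0679, 0.0186]
orientation: [1.298, 1.149, -1.297]
ft_force: [0.5, -0.2, -1.2]
gripper_width: 0.0234
t: 48.45
eef_pos: [0.4458, -0.068, 0.0173]
orientation: [1.298, 1.15, -1.297]
ft_force: [0.1, 0.1, 0.2]
gripper_width: 0.0239
```

```bash
python3 -m jog '{"offset":[[0,0,0],[0,0,0],[0,0,0],[0,0,0],[-20,0,0],[-70,0,0],[-130,0,0],[-190,0,0]],"turn":[0,0,0,0,0,0,0,0],"fingers":[0.5,0.6,0.6,0.6,0.6,0.6,0.6,0.6]}' 20 && python3 -m jog '{"offset":[[-20,0,0],[-40,0,0],[-40,0,0]],"turn":[0,0,0],"fingers":[0.6,0.6,0.6]}' && python3 - <<'E'
from wedge import *
from rack import tabs
p,d,c=cap("wrist");save("w14",p);P=cloud(d,c);P[d==0]=9
try: wedge(p,d,c)
except Exception as e: print(e)
p,d,c=cap("top");P=cloud(d,c);P[d==0]=9; tabs(P,p,.13,.175); np.savez("top1",p=p,d=d,**c)
M=masks(p); b=max(blobs(p,P,M["blue"]&(P[...,2]<.05)&(P[...,0]<.6)&(P[...,1]<0)&(P[...,1]>-.55),100),key=lambda b:b[1]); q=P[b[5]]
print("tray",cv2.minAreaRect((q[:,:2]*1000).astype(np.float32)),np.percentile(q[:,2],[5,50,97]))
s=ctrl.get_state();print(s["eef_pos"],R(s["orientation"])[:,1])
E
```

```text
t: 49.45
eef_pos: [0.4451, -0.0682, 0.2088]
orientation: [1.298, 1.15, -1.299]
ft_force: [0.5, 1.0, 0.2]
gripper_width: 0.0522
t: 49.82
eef_pos: [0.4463, -0.0681, 0.2482]
orientation: [1.3, 1.149, -1.295]
ft_force: [-0.0, -0.2, -1.3]
gripper_width: 0.0521
handle top z 0.08147724549780001 rect ((463.2154235839844, -30.55240249633789), (23.677391052246094, 23.21524429321289), 86.59964752197266)
blade dir 1.4602427093786858 tip at 0.09045094741301091 n 1565
  z at 0.03 0.0257  z at 0.05 0.0198  z at 0.07 0.0132  z at 0.085 0.0085
mat ((442.50439453125, -33.56294250488281), (193.59083557128906, 112.14313507080078), 83.76028442382812) z 0.004192260687256877
tab ((619.4992065429688, 141.1036376953125), (20.394920349121094, 8.89719009399414), 2.023120641708374) z 0.1566 26
tab ((624.1639404296875, 50.729225158691406), (22.918603897094727, 8.64091968536377), 2.3169004917144775) z 0.1535 28
tab ((613.4454956054688, -38.461971282958984), (8.07929801940918, 18.728120803833008), 70.19842529296875) z 0.1533 21
tray ((415.86541748046875, -360.9947814941406), (137.72332763671875, 184.82846069335938), 5.988053321838379) [-0.00082288  0.0045758   0.04102469]
[ 0.44501489 -0.06800759  0.24650852] [ 9.92688765e-01 -1.20698171e-01 -9.83351040e-04]
```

View pics/w14.png

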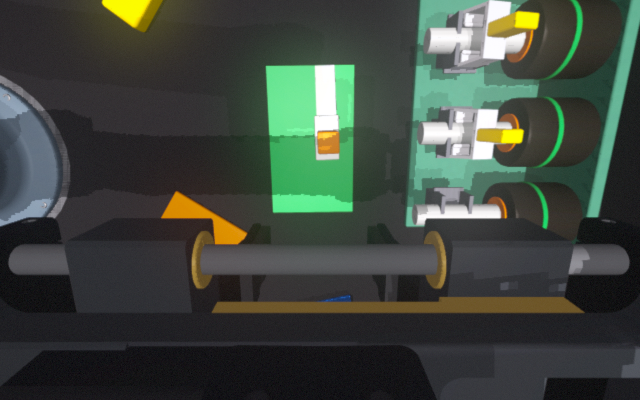

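The picture shows the wedge flat on the mat, handle at (327,143) and tip at (324,66). It has shifted about 4 cm since I released it, so the disturbance seems to have happened, but it is still well on the mat. Turning to look at the loose clips for picking.

```bash
python3 -m jog '{"offset":[[0,6,-7],[0,12,-14],[0,18,-21],[0,24,-28],[0,30,-35],[0,36,-42],[0,40,-49],[0,44,-56]],"turn":[0.18,0.36,0.54,0.72,0.9,1.08,1.26,1.44],"fingers":[0.4,0.4,0.4,0.4,0.4,0.4,0.4,0.4]}' 25 && python3 -m jog '{"offset":[[0,0,0],[0,0,0],[0,0,0],[0,0,0]],"turn":[0.13,0.13,0.13,0.13],"fingers":[0.4,0.4,0.4,0.4]}' && cat > clips.py <<'E'
from rack import *
def look():
    s=ctrl.get_state();p,d,c=cap("wrist");P=cloud(d,c);P[d==0]=9
    h=cv2.cvtColor(p,cv2.COLOR_RGB2HSV).astype(int); ex=np.array([.9932,-.116]);ey=np.array([.116,.9932])
    m=(P[...,2]>.11)&(P[...,2]<.175)&(h[...,0]>18)&(h[...,0]<35)&(h[...,1]>90)&(P[...,0]>.5)&(P[...,0]<.72)&(abs(P[...,1])<.25)
    for b in blobs(p,P,m,30):
        q=P[b[5]];z=np.percentile(q[:,2],97);t=q[q[:,2]>z-.008];r=cv2.minAreaRect((t[:,:2]*1000).astype(np.float32))
        C=np.array(r[0])/1000; print("tab",C.round(4),np.array(r[1]).round(1),r[2],"ztop",z.round(4),"n",len(t)); goal([*(C-.003*ex),.111],[.119,.993],s=s)
    save("clips%d"%int(s["t"]*10),p); return p,d,c
E
python3 -c "from clips import *; look()"
```

```text
t: 50.92
eef_pos: [0.4953, -0.0178, 0.2457]
orientation: [2.216, 0.003, -2.222]
ft_force: [-0.5, 0.1, 0.1]
gripper_width: 0.0349
t: 51.42
eef_pos: [0.4958, -0.0179, 0.247]
orientation: [-2.159, 0.129, 2.16]
ft_force: [-1.2, -0.4, 0.3]
gripper_width: 0.0348
tab [ 0.617  -0.0385] [10.4 22.7] 83.16184997558594 ztop 0.1562 n 427
offset [ 135.9    6.  -119.8] turn -0.0 q [-0.89 -1.54]
tab [0.6259 0.0504] [11.7 23. ] 83.26229095458984 ztop 0.1567 n 484
offset [ 135.9  -83.4 -118.1] turn -0.0 q [-0.89 -1.54]
tab [0.6219 0.1418] [12.8 21.7] 83.53070068359375 ztop 0.1574 n 551
offset [ 135.9 -173.6 -103.3] turn -0.0 q [-0.89 -1.54]
```

```bash
python3 -m jog '{"offset":[[0,3,-60],[20,5,-120],[60,5,-120],[95,5,-120],[120,5,-120],[134,5,-120],[134,5,-120],[134,5,-120]],"turn":[0,0,0,0,0,0,0,0],"fingers":[0.4,0.4,0.4,0.4,0.4,0.4,0.4,0.4]}' && python3 -m jog '{"offset":[[0,0,0],[0,0,0],[0,0,0],[0,0,0],[0,0,0],[0,0,0]],"turn":[0,0,0,0,0,0],"fingers":[0,0,0,0,0,0]}' 25 && python3 -m jog '{"offset":[[-10,0,0],[-30,0,0],[-70,0,0],[-120,0,0],[-120,0,0]],"turn":[0,0,0,0,0],"fingers":[0,0,0,0,0]}'; python3 - <<'E'
from h import *
s=ctrl.get_state(); goal([.385,-.395,.245],s=s)
E
```

```text
t: 52.48
eef_pos: [0.6153, -0.0373, 0.1144]
orientation: [-2.162, 0.13, 2.157]
ft_force: [-0.7, -0.1, 0.0]
gripper_width: 0.0351
t: 53.22
eef_pos: [0.6147, -0.0371, 0.1134]
orientation: [-2.16, 0.13, 2.159]
ft_force: [0.8, -1.0, 1.6]
gripper_width: 0.0117
t: 53.85
eef_pos: [0.6172, -0.0386, 0.2387]
orientation: [-2.169, 0.13, 2.149]
ft_force: [-0.3, -0.2, -0.8]
gripper_width: 0.0119
offset [ -8.5 381.8 187.5] turn 0 q [-0.66 -1.33]
```

```bash
python3 -m jog '{"offset":[[0,54,27],[0,109,54],[0,163,80],[0,218,107],[0,272,134],[0,327,160],[0,382,187],[0,382,187]],"turn":[0,0,0,0,0,0,0,0],"fingers":[0,0,0,0,0,0,0,0]}' && python3 -m jog '{"offset":[[0,0,0],[0,0,0],[0,0,0]],"turn":[0,0,0],"fingers":[0,0,0]}'; python3 - <<'E'
from m import *
s=ctrl.get_state(); p,d,c=cap("wrist");P=cloud(d,c);P[d==0]=9;save("tray1",p)
M=masks(p); b=max(blobs(p,P,M["blue"]&(P[...,2]<.05),100),key=lambda b:b[1]); q=P[b[5]]
print("tray",cv2.minAreaRect((q[:,:2]*1000).astype(np.float32)),np.percentile(q[:,2],[5,50,97]))
p,d,c=cap("top");P=cloud(d,c);P[d==0]=9
M=masks(p); b=max(blobs(p,P,M["blue"]&(P[...,2]<.05)&(P[...,0]<.6)&(P[...,1]<0)&(P[...,1]>-.55),100),key=lambda b:b[1]); q=P[b[5]]
print("tray top",cv2.minAreaRect((q[:,:2]*1000).astype(np.float32)))
goal([.385,-.395,.038],s=s);print(s["gripper_width"])
E
```

```text
t: 54.85
eef_pos: [0.3776, -0.3987, 0.2339]
orientation: [-2.153, 0.145, 2.155]
ft_force: [1.0, 1.2, -0.8]
gripper_width: 0.0116
t: 55.22
eef_pos: [0.3842, -0.3927, 0.233]
orientation: [-2.16, 0.126, 2.161]
ft_force: [0.6, -0.4, -0.2]
gripper_width: 0.0117
tray ((411.8067321777344, -349.4951171875), (145.34799194335938, 189.85650634765625), 5.941073417663574) [0.00284016 0.00448703 0.04042185]
tray top ((415.6463623046875, -359.90325927734375), (138.052001953125, 184.129638671875), 5.739186763763428)
offset [195.    2.3  -1.1] turn 0 q [-0.06 -0.63]
0.011719032154270975
```

```bash
python3 -m jog '{"offset":[[50,2,-1],[100,2,-1],[150,2,-1],[180,2,-1],[192,2,-1],[192,2,-1]],"turn":[0,0,0,0,0,0],"fingers":[0,0,0,0,0,0]}' && python3 -m jog '{"offset":[[3,0,0],[3,0,0],[3,0,0],[3,0,0],[-20,0,0],[-70,0,0],[-130,0,0],[-190,0,0]],"turn":[0,0,0,0,0,0,0,0],"fingers":[0.3,0.4,0.4,0.4,0.4,0.4,0.4,0.4]}' && python3 - <<'E'
from h import *
s=ctrl.get_state(); goal([.6231,.0503,.24],[.119,.993],s=s)
E
```

```text
t: 56.08
eef_pos: [0.3862, -0.396, 0.0413]
orientation: [-2.163, 0.128, 2.158]
ft_force: [4.9, 0.8, 3.9]
gripper_width: 0.0117
t: 57.08
eef_pos: [0.382, -0.3959, 0.2323]
orientation: [-2.155, 0.131, 2.161]
ft_force: [1.8, 0.4, -1.0]
gripper_width: 0.0348
offset [  -7.9 -472.2 -185. ] turn -0.003 q [-0.06 -0.62]
```

```bash
python3 -m jog '{"offset":[[0,-57,-8],[0,-114,-16],[0,-171,-24],[0,-228,-32],[0,-285,-40],[0,-342,-48],[0,-400,-56],[0,-457,-64]],"turn":[0,0,0,0,0,0,0,0],"fingers":[0.4,0.4,0.4,0.4,0.4,0.4,0.4,0.4]}' && python3 -m jog '{"offset":[[0,0,0],[0,0,0],[0,0,0]],"turn":[0,0,0],"fingers":[0.4,0.4,0.4]}'; python3 -c "from clips import *; look()"
```

```text
t: 58.08
eef_pos: [0.5015, 0.0507, 0.2309]
orientation: [-2.158, 0.131, 2.16]
ft_force: [1.3, -0.6, 0.8]
gripper_width: 0.0348
t: 58.45
eef_pos: [0.5016, 0.0478, 0.2311]
orientation: [-2.157, 0.134, 2.158]
ft_force: [-0.1, 0.7, 0.1]
gripper_width: 0.0352
tab [0.6257 0.0507] [11.4 22.4] 83.34913635253906 ztop 0.1568 n 511
offset [ 120.   -18.2 -119.9] turn -0.004 q [-0.98 -1.64]
tab [0.6222 0.1416] [12.3 22.2] 82.70016479492188 ztop 0.1574 n 578
offset [ 120.  -108.  -105.3] turn -0.004 q [-0.98 -1.64]
```

```bash
python3 -m jog '{"offset":[[0,-9,-60],[20,-18,-120],[60,-18,-120],[90,-18,-120],[110,-18,-120],[118,-18,-120],[118,-18,-120],[118,-18,-120]],"turn":[0,0,0,0,0,0,0,0],"fingers":[0.4,0.4,0.4,0.4,0.4,0.4,0.4,0.4]}' && python3 -m jog '{"offset":[[0,0,0],[0,0,0],[0,0,0],[0,0,0],[0,0,0],[0,0,0]],"turn":[0,0,0,0,0,0],"fingers":[0,0,0,0,0,0]}' 25 && python3 -m jog '{"offset":[[-10,0,0],[-30,0,0],[-70,0,0],[-120,0,0],[-120,0,0],[-120,0,0]],"turn":[0,0,0,0,0,0],"fingers":[0,0,0,0,0,0]}'; python3 - <<'E'
from h import *
s=ctrl.get_state(); goal([.385,-.32,.235],s=s)
E
```

```text
t: 59.5
eef_pos: [0.6243, 0.0534, 0.1146]
orientation: [-2.162, 0.129, 2.157]
ft_force: [0.4, 0.1, 0.8]
gripper_width: 0.0347
t: 60.25
eef_pos: [0.6236, 0.0533, 0.1134]
orientation: [-2.16, 0.13, 2.159]
ft_force: [0.2, -0.9, 3.1]
gripper_width: 0.0118
t: 61.0
eef_pos: [0.6231, 0.0537, 0.2335]
orientation: [-2.159, 0.129, 2.159]
ft_force: [0.1, 0.6, -0.7]
gripper_width: 0.0116
offset [ -1.8 399.5 191.6] turn 0 q [-0.77 -1.48]
```

```bash
python3 -m jog '{"offset":[[0,50,24],[0,100,48],[0,150,72],[0,200,96],[0,250,120],[0,300,144],[0,350,168],[0,399,192]],"turn":[0,0,0,0,0,0,0,0],"fingers":[0,0,0,0,0,0,0,0]}' && python3 -m jog '{"offset":[[0,0,0],[0,0,0],[0,0,0]],"turn":[0,0,0],"fingers":[0,0,0]}' && python3 -m jog '{"offset":[[50,0,0],[100,0,0],[150,0,0],[180,0,0],[192,0,0],[192,0,0]],"turn":[0,0,0,0,0,0],"fingers":[0,0,0,0,0,0]}' && python3 -m jog '{"offset":[[2,0,0],[2,0,0],[2,0,0],[2,0,0],[-20,0,0],[-70,0,0],[-130,0,0],[-190,0,0]],"turn":[0,0,0,0,0,0,0,0],"fingers":[0.3,0.4,0.4,0.4,0.4,0.4,0.4,0.4]}' && python3 - <<'E'
from h import *
s=ctrl.get_state(); goal([.51,.135,.235],[.119,.993],s=s)
E
```

```text
t: 62.0
eef_pos: [0.3833, -0.3201, 0.2322]
orientation: [-2.157, 0.128, 2.161]
ft_force: [0.3, -0.1, -1.9]
gripper_width: 0.0118
t: 62.38
eef_pos: [0.3858, -0.3181, 0.2326]
orientation: [-2.159, 0.126, 2.162]
ft_force: [0.0, 0.2, -0.5]
gripper_width: 0.0116
t: 63.12
eef_pos: [0.3854, -0.3192, 0.0411]
orientation: [-2.159, 0.128, 2.161]
ft_force: [0.0, 0.1, -0.4]
gripper_width: 0.0118
t: 64.12
eef_pos: [0.3846, -0.3196, 0.2329]
orientation: [-2.158, 0.13, 2.159]
ft_force: [1.5, 1.0, 0.9]
gripper_width: 0.0351
offset [  -2.  -466.4  -69.7] turn -0.002 q [-0.3 -0.8]
```

```bash
python3 -m jog '{"offset":[[0,-58,-9],[0,-116,-18],[0,-174,-26],[0,-232,-35],[0,-290,-44],[0,-348,-52],[0,-406,-61],[0,-466,-70]],"turn":[0,0,0,0,0,0,0,0],"fingers":[0.4,0.4,0.4,0.4,0.4,0.4,0.4,0.4]}' && python3 -m jog '{"offset":[[0,0,0],[0,0,0],[0,0,0]],"turn":[0,0,0],"fingers":[0.4,0.4,0.4]}'; python3 -c "from clips import *; look()"
```

```text
t: 65.12
eef_pos: [0.5106, 0.1363, 0.2315]
orientation: [-2.159, 0.129, 2.158]
ft_force: [0.1, -0.0, 0.3]
gripper_width: 0.0348
t: 65.5
eef_pos: [0.5102, 0.1327, 0.2314]
orientation: [-2.157, 0.133, 2.158]
ft_force: [1.2, -0.7, -0.3]
gripper_width: 0.0348
tab [0.6218 0.1421] [12.1 21.4] 84.15985870361328 ztop 0.1577 n 498
offset [ 120.4  -22.9 -106.7] turn -0.004 q [-1.07 -1.78]
```

```bash
python3 -m jog '{"offset":[[0,-10,-55],[20,-21,-107],[60,-21,-107],[90,-21,-107],[110,-21,-107],[118,-21,-107],[118,-21,-107],[118,-21,-107]],"turn":[0,0,0,0,0,0,0,0],"fingers":[0.4,0.4,0.4,0.4,0.4,0.4,0.4,0.4]}' && python3 -m jog '{"offset":[[0,0,0],[0,0,0],[0,0,0],[0,0,0],[0,0,0],[0,0,0]],"turn":[0,0,0,0,0,0],"fingers":[0,0,0,0,0,0]}' 25 && python3 -m jog '{"offset":[[-10,0,0],[-30,0,0],[-70,0,0],[-120,0,0],[-120,0,0],[-120,0,0]],"turn":[0,0,0,0,0,0],"fingers":[0,0,0,0,0,0]}'; python3 - <<'E'
from m import *
s=ctrl.get_state(); 
p,d,c=cap("top");P=cloud(d,c);P[d==0]=9
M=masks(p); b=max(blobs(p,P,M["blue"]&(P[...,2]<.05)&(P[...,0]<.6)&(P[...,1]<0)&(P[...,1]>-.55),100),key=lambda b:b[1]); q=P[b[5]]
print("tray top",cv2.minAreaRect((q[:,:2]*1000).astype(np.float32)))
h=cv2.cvtColor(p,cv2.COLOR_RGB2HSV).astype(int); m=(h[...,0]>18)&(h[...,0]<35)&(h[...,1]>90)&(P[...,1]<-.25)&(P[...,1]>-.48)&(P[...,0]<.5)&(P[...,0]>.33)
for b in blobs(p,P,m,3): print("yellow",*b[:5])
goal([.45,-.36,.235],s=s)
E
```

```text
t: 66.55
eef_pos: [0.62, 0.1427, 0.1145]
orientation: [-2.161, 0.129, 2.157]
ft_force: [-0.8, 0.6, -0.2]
gripper_width: 0.0349
t: 67.3
eef_pos: [0.6193, 0.143, 0.1135]
orientation: [-2.159, 0.129, 2.159]
ft_force: [-0.4, 1.2, 3.7]
gripper_width: 0.0121
t: 68.05
eef_pos: [0.6187, 0.1425, 0.2334]
orientation: [-2.159, 0.13, 2.16]
ft_force: [-0.4, -0.0, -1.3]
gripper_width: 0.0119
tray top ((404.9188537597656, -370.93170166015625), (185.56637573242188, 138.38710021972656), 87.49246978759766)
yellow [459.8 236. ] 36 [ 0.4181 -0.4223  0.0251] [ 0.406 -0.428  0.015] [ 0.43  -0.418  0.03 ]
yellow [428.6 249.7] 27 [ 0.3716 -0.316   0.0679] [ 0.363 -0.321  0.055] [ 0.38  -0.313  0.074]
offset [ -1.7 519.1 107.1] turn 0 q [-0.88 -1.64]
```

```bash
python3 -m jog '{"offset":[[0,56,13],[0,112,26],[0,168,40],[0,224,53],[0,280,67],[0,336,80],[0,392,94],[0,448,107]],"turn":[0,0,0,0,0,0,0,0],"fingers":[0,0,0,0,0,0,0,0]}' && python3 -m jog '{"offset":[[0,40,9],[0,57,14],[0,57,14],[0,57,14],[0,57,14]],"turn":[0,0,0,0,0],"fingers":[0,0,0,0,0]}' && python3 - <<'E'
from h import *
s=ctrl.get_state(); goal([.438,-.345,.042],s=s)
E
```

```text
t: 69.1
eef_pos: [0.4577, -0.2901, 0.2321]
orientation: [-2.157, 0.128, 2.161]
ft_force: [1.3, -0.5, -0.6]
gripper_width: 0.0121
t: 69.72
eef_pos: [0.4392, -0.3428, 0.2328]
orientation: [-2.16, 0.126, 2.161]
ft_force: [-0.3, 0.7, -0.6]
gripper_width: 0.0117
offset [190.8   2.5   0.8] turn 0 q [-0.16 -0.77]
```

```bash
python3 -m jog '{"offset":[[50,0,0],[100,0,0],[150,0,0],[175,0,0],[188,0,0],[188,0,0]],"turn":[0,0,0,0,0,0],"fingers":[0,0,0,0,0,0]}' && python3 -m jog '{"offset":[[3,0,0],[3,0,0],[3,0,0],[3,0,0],[-20,0,0],[-70,0,0],[-130,0,0],[-190,0,0]],"turn":[0,0,0,0,0,0,0,0],"fingers":[0.3,0.4,0.4,0.4,0.4,0.4,0.4,0.4]}' && python3 -m jog '{"offset":[[-20,-60,0],[-40,-120,0],[-40,-180,0],[-40,-240,0],[-40,-290,0],[-40,-290,0],[-40,-290,0]],"turn":[0,0,0,0,0,0,0],"fingers":[0.4,0.4,0.4,0.4,0.4,0.4,0.4]}' && python3 - <<'E'
from wedge import *
p,d,c=cap("top");save("t20",p);np.savez("t20",p=p,d=d,**c)
p2,d2,c2=cap("scene"); np.savez("s20",p=p2,d=d2,**c2);save("s20",p2)
a=np.zeros((600,800,3),np.uint8);a[:300]=cv2.resize(p[105:270,170:610],(800,300),interpolation=cv2.INTER_CUBIC);a[300:,:]=cv2.resize(p2[130:310,110:590],(800,300),interpolation=cv2.INTER_CUBIC);save("fin",a)
E
```

```text
t: 70.47
eef_pos: [0.4387, -0.3437, 0.045]
orientation: [-2.159, 0.128, 2.16]
ft_force: [-0.5, 0.5, -1.0]
gripper_width: 0.0121
t: 71.47
eef_pos: [0.4381, -0.3441, 0.237]
orientation: [-2.159, 0.13, 2.159]
ft_force: [1.6, 0.8, -0.2]
gripper_width: 0.0349
t: 72.35
eef_pos: [0.473, -0.0571, 0.2753]
orientation: [-2.159, 0.131, 2.159]
ft_force: [0.2, -1.4, -0.3]
gripper_width: 0.0346
```

View pics/fin.png

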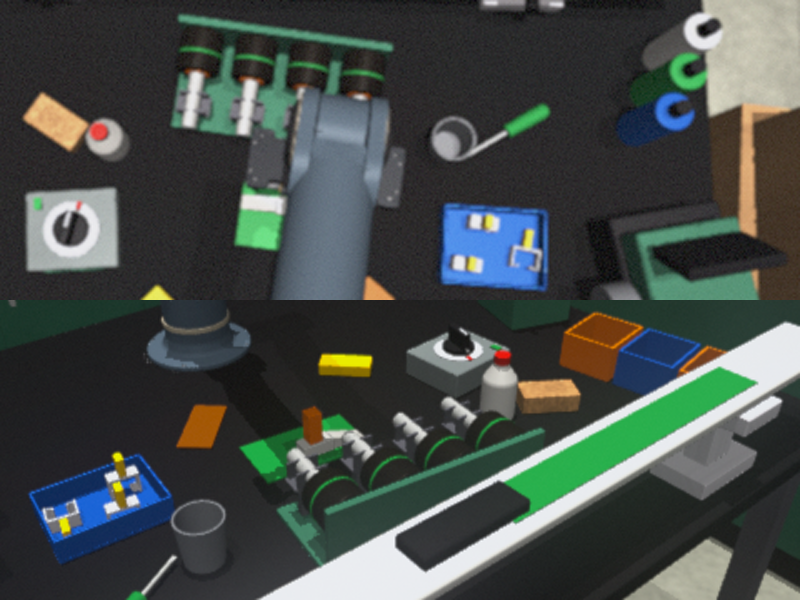

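The final view shows three clips in the tray (top view (485,222), (467,263), (525,255)), bare pins, the wedge on the mat and the pointer at the red mark. One numeric check of the wedge, knob and bystanders before handing in.

```bash
python3 - <<'E'
from wedge import *
p,d,c=cap("wrist")
try: wedge(p,d,c)
except Exception as e: print(e)
A=np.load("top0.npz");B=np.load("t20.npz")
def meas(f):
    c={k:f[k] for k in("K","rvec","tvec")};P=cloud(f["d"],c);P[f["d"]==0]=9;o=[]
    for nm,(x,y,r,zl,zh) in dict(bottle=(.555,.285,.06,.06,.13),jar=(.575,-.29,.06,.06,.09),cork=(.575,.36,.09,.025,.045),driver=(.62,-.43,.08,.012,.035),bar=(.4125,.336,.05,.085,.098)).items():
        q=P[(np.hypot(P[...,0]-x,P[...,1]-y)<r)&(P[...,2]>zl)&(P[...,2]<zh)]; e=np.linalg.eigh(np.cov(q[:,:2].T))[1][:,1]; o.append((nm,q[:,:2].mean(0).round(4).tolist(),round(float(np.arctan(e[1]/e[0])),3),len(q)))
    return o
for a,b in zip(meas(A),meas(B)): print(a,b)
c={k:B[k] for k in("K","rvec","tvec")};h=cv2.cvtColor(B["p"],cv2.COLOR_RGB2HSV).astype(int);P=cloud(B["d"],c)
rd=(np.hypot(P[...,0]-.4128,P[...,1]-.3363)<.055)&((h[...,0]<8)|(h[...,0]>172))&(h[...,1]>110)
v,u=np.argwhere(rd).mean(0);mk=ray(c,u,v,.0515)[:2]-[.411,.3345];print("mark",np.arctan2(*mk[::-1]),rd.sum())
E
```

```text
handle top z 0.08125779134548691 rect ((463.7109680175781, -30.970855712890625), (23.59599494934082, 23.940053939819336), 86.0260238647461)
blade dir 1.526129281268877 tip at 0.0903023697277348 n 1265
  z at 0.03 0.0257  z at 0.05 0.0195  z at 0.07 0.013  z at 0.085 0.0085
mat ((442.1417541503906, -33.11845397949219), (193.6881561279297, 113.02384948730469), 83.72953796386719) z 0.004045013772955819
('bottle', [0.5584, 0.28], -0.674, 324) ('bottle', [0.5585, 0.2798], -0.749, 325)
('jar', [0.578, -0.2924], -0.678, 158) ('jar', [0.5772, -0.2922], -0.813, 150)
('cork', [0.5926, 0.3753], 0.997, 571) ('cork', [0.5926, 0.3751], 1.003, 577)
('driver', [0.6174, -0.4221], -1.033, 220) ('driver', [0.6176, -0.4218], -1.024, 223)
('bar', [0.4107, 0.334], 1.309, 105) ('bar', [0.4108, 0.3342], -0.213, 109)
mark -0.17784474995812977 5
```

```bash
python3 -c "from cell import ctrl; print(ctrl.finish_job()); print(ctrl.get_state()['t'])"
```

```text
the job is handed in; nothing more can be done
None
the job is handed in; nothing more can be done
```

The job is handed in at about 72.5 s of the 210 s allowed. I turned the dial first, then freed clips 2, 3 and 4 with the wedge (clip 1 was absent). I put the wedge back on its mat and set the three freed clips in the blue tray.

**Last checks**
- **Dial:** the pointer is at -0.213 rad and the mark measures between -0.18 and -0.24 rad, depending on the view.
- **Clips:** all three are in the tray and every pin is bare.
- **Wedge:** it lies flat, with its handle over the mat.
- **Bystanders:** cup, bottle, cork block and screwdriver are within 1 mm of where they started.

**What failed or disagreed**
- **First grip on the dial:** it missed, because the fingertips really stand about 18 mm behind the reported tool point, not 17 mm ahead of it. I corrected for that from then on.
- **Wedge travel:** the brush stopped the wedge at about 40 mm from the seat instead of 36–38. I pushed it against the brush with up to about 27 N, including once on the bare pin as a test. The clips came up tilted, so I checked that each was loose by lifting it a few millimetres on the wedge before any finger touched it.
- **Things that shifted:** the wedge moved about 4 cm on its mat after I let go, probably the announced knock. The tray moved about 1 cm, probably when I set a clip down.

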